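Close the sherd pots and lock them in the hold-down rack

TASK

Pack the storage pots on the bench for transport. Draw the locking pin out of the rack's mouth, press every pot's lid down until it is fully home, and slide all the pots into the rack through its mouth, upright under the overhanging lips and past the two eyes; then push the pin back from the near (robot's) side through both eyes until its handle comes up against the rack, let go, and leave the bottle, bowl and cardboard box where they are.

Things in the scene. Friction and masses are not known exactly. Their poses are not given: they have to be found in the camera images.
- rack: plywood hold-down rack fixed to the bench, 100 x 330 mm, 81 mm high. Origin: centre of its underside; y runs along its channel from the open mouth (-y) to the closed back, z up, -x is the near side. 6 mm floor board under all of it. Cheeks: inner faces at x +-33 mm, 8 mm thick, y -118 to +157 mm. Takes up to four pots in a row, 60 mm each (with four, the first goes right to the back)
- rack_mouth (a point): middle of the channel's mouth, on the floor board's top (rack y -118, z 6 mm). Before it, to y -165 mm, the board is a bare loading apron. Two aluminium lips overhang the channel from mouth to back: underside 70 mm, top 75 mm above this floor; 44 mm wide slot between them for the lid knobs. Only lids fully home pass under (4 mm of room)
- rack_back (a point): middle of the channel's closed end, on the floor board's top at the back wall's inner face (rack y +157, z 6 mm). A pot is in when its centre is between rack y -75 mm and the back, clear of the pin
- rack_eye_near (a point): centre of the 18 x 18 mm steel-edged eye through the near cheek, on its outer face (rack x -41, y -97, z 40 mm); the eyes' axis is the rack's x
- rack_eye_far (a point): centre of the same eye in the far cheek, on its outer face (rack x +41, y -97, z 40 mm)
- pin: locking pin, at first through both eyes: a wooden handle block 64 mm long (x), 20 mm wide (y), 30 mm high (z), and a steel rod 10 mm thick that sticks 130 mm out of its +x end with its axis 5 mm above the underside, so that it lies flat. 130 g. Origin: centre of the handle's underside; shoulder is at x +32 mm, the rod's tip at x +162 mm
- pin_grip (a point): middle of the pin's handle, 18 mm above its underside: where to grip it (20 mm across)
- pin_tip (a point): the pointed free end of the pin's rod, on its axis
- bottle: bystander: amber bottle, 60 mm wide, 130 mm tall; origin under its centre
- bowl: bystander: terracotta bowl, 100 mm wide, 50 mm tall; origin under its centre
- clipbox: bystander: open cardboard box 120 x 160 x 45 mm; origin under its centre
- pot1: white round storage pot with paper band, 54 mm diameter, 60 mm high without its lid, about 0.25 kg; origin: centre of its underside, z up. May be absent (None)
- lid1 (a joint): push-in lid of pot1: 0 = standing 10 mm proud of the pot, 0.010 m = fully home on the rim (lid plate then 60 to 66 mm above the pot's underside). It is stiff: pressing it in takes about 9 N, and it stays where it is left. The pot can be lifted by its lid
- lid1_top (a point): centre of the top of pot1's lid knob. The grey lid is a disc 60 mm across and 6 mm thick with an upright knob 22 mm across and 36 mm tall; home, the knob's top is 102 mm above the pot's underside
- pot2: white round storage pot with paper band, 54 mm diameter, 60 mm high without its lid, about 0.25 kg; origin: centre of its underside, z up. May be absent (None)
- lid2 (a joint): push-in lid of pot2: 0 = standing 10 mm proud of the pot, 0.010 m = fully home on the rim (lid plate then 60 to 66 mm above the pot's underside). It is stiff: pressing it in takes about 9 N, and it stays where it is left. The pot can be lifted by its lid
- lid2_top (a point): centre of the top of pot2's lid knob. The grey lid is a disc 60 mm across and 6 mm thick with an upright knob 22 mm across and 36 mm tall; home, the knob's top is 102 mm above the pot's underside
- pot3: white round storage pot with paper band, 54 mm diameter, 60 mm high without its lid, about 0.25 kg; origin: centre of its underside, z up. May be absent (None)
- lid3 (a joint): push-in lid of pot3: 0 = standing 10 mm proud of the pot, 0.010 m = fully home on the rim (lid plate then 60 to 66 mm above the pot's underside). It is stiff: pressing it in takes about 9 N, and it stays where it is left. The pot can be lifted by its lid
- lid3_top (a point): centre of the top of pot3's lid knob. The grey lid is a disc 60 mm across and 6 mm thick with an upright knob 22 mm across and 36 mm tall; home, the knob's top is 102 mm above the pot's underside
- pot4: white round storage pot with paper band, 54 mm diameter, 60 mm high without its lid, about 0.25 kg; origin: centre of its underside, z up. May be absent (None)
- lid4 (a joint): push-in lid of pot4: 0 = standing 10 mm proud of the pot, 0.010 m = fully home on the rim (lid plate then 60 to 66 mm above the pot's underside). It is stiff: pressing it in takes about 9 N, and it stays where it is left. The pot can be lifted by its lid
- lid4_top (a point): centre of the top of pot4's lid knob. The grey lid is a disc 60 mm across and 6 mm thick with an upright knob 22 mm across and 36 mm tall; home, the knob's top is 102 mm above the pot's underside
Things that resemble listed ones, but are neither listed nor needed, are in the scene too. Leave any green or yellow look-alike of the pot1 alone.

How it is judged:
By the outcome, as a careful person would: the job done as asked, in the order asked, and still so for the second after the job is handed in, with the robot touching nothing.
Of pot1, pot2, pot3, pot4 only 3 to 4 are there at a start; the rules pass over those that are not, and their reading is None.
At some moment in a run one of pot1, pot2, pot3, pot4, pin may be knocked a few centimetres aside while the robot is not near it.
Once in a run the grip may slacken for a moment while it holds something.
It also fails if it takes over 210 s, if anything falls off the work surface, if the arm or the gripper's body presses on something with over 40 N, if the wrist force passes 120 N, or if a joint passes its speed limit or range.

ROBOT

A 6-joint arm with a two-finger parallel gripper is mounted at the origin on the work surface. World frame = base frame: x ahead of the robot, y to its left, z up, the work surface at z = 0. Lengths are in m, angles in degrees, forces in N, time in s.
With the tool pointing down it reaches from about 0.25 to 0.725 m from the base axis. Payload 9.7 kg.
Tool frame: the origin (TCP) lies on the centre line of the jaws, within the pads' length; the fingertips stand tip_extent ahead of it and the grasp point (between the pads) lies 3 mm ahead of it (tip_extent is the distance from the TCP to the fingertips, in m); z points along the fingers, y is the line along which they close (so a half turn about z gives the same grasp; the last joint's range is limited). The gripper opens to 85 mm and grips with 20 to 120 N. Pads are 22 mm wide; open, the fingers measure 114 mm over their backs; the gripper's body (76 mm by 85 mm) begins 54 mm behind the grasp point. The pads swing forward as they close: fully open they stand 13 mm farther back than shut.
Start: joints at [75.63, 4.979, 10.078, 95.1, 0, 90], TCP at [0.136, 0.533, 0.216] pointing down, gripper open.
Joint ranges: [-179.16, 179.16], [-48.56, 103.87], [-65.8, 70.77], [-126.05, 130.52], [-82.76, 87.17], [-180, 180]. Speed limits (degrees/s): [127.2, 127.2, 147.25, 180, 180, 180].

INTERFACE

Orientations are given as [roll, pitch, yaw] about the fixed x, y, z axes, in that order (R = Rz(yaw) Ry(pitch) Rx(roll)).
In Python, from workcell import * gives the robot as it stands.
- The arm moves only by the tool servo_tool, never from a script. Its argument "rows" is a list of rows, each an object with "offset": the shift along the tool's x, y, z as a fraction of full scale, a list of three; "yaw": the turn about the tool's z as a fraction of full scale; "claw": the closure, from 0 (fully open) to 1 (shut). A call has 1 to 12 rows; each row is the pose to reach, as a shift and turn from the pose commanded when the call began, along the tool's axes at that moment, turning the shorter way round; what a row does not reach only later rows make up. Full scale, the value 1, is 0.1 m for a shift and pi rad for a turn. A row lasts 1/8 s, in which the tool goes at most 62.5 mm and 10.7 degrees, less where a joint would pass 70% of its speed; a pose out of reach is approached as far as the arm can. A call with a number of a shift or a turn outside -1 to 1 is refused whole. A call with a gripper value outside its range is refused whole. The fingers move at their own pace and stop on an object; "squeeze" is the grip in N (left out, the last holds). Time passes only in rows, so rows that repeat a pose let the fingers close. It gives the time, the measured TCP pose, the force, the opening and the grip force at its end, in the units of the state.
- get_obs(): the state, without advancing time (a new reading comes with each control period).
- camera(name): name is "side" or "top" or "wrist"; returns (picture, depth): 384x512x3 uint8, red, green, blue; 384x512 float32, m along the optical axis (not along the pixel's ray), 0 where there is no reading.
- camera_info(name): a dict with "fx", "fy", "cx", "cy" (pixels), "dist" ([k1, k2, p1, p2, k3] as OpenCV has them; the pictures are not rectified), "cam_to_world" (4x4, takes a point from camera to world coordinates); the wrist camera has in their place "hand_eye" (4x4, takes a point from camera to tool coordinates, whose origin is the TCP and whose axes are the flange's). Camera axes: x right, y up, looking along -z (the intrinsics and any distortion apply to the point x, -y, -z); pixel columns grow to the right and rows downward; lengths in m; the calibration is good to about 2 mm. A picture is of the moment at which its call begins: read the wrist's pose just before it. camera_info takes no time and is no camera call.
- job_done(): hands the job in; it is judged then, once.
The state is a dict: "time": time; "q": joint angles; "qd": joint speeds; "joint_efforts": joint torques, N m; "ee_pos": TCP position; "tcp_rot": TCP orientation; "wrist_force": force on the tool from outside, world axes, zero at the start; "torque": the same for the moment, N m; "opening": finger opening in m; "grasp_force": force on a finger pad.
Only numpy, scipy, OpenCV 4.12 (cv2) and the standard library are available. Lean on these libraries where they do the work, as an engineer would, in place of code of your own. Each camera call takes 0.05 s, during which the arm holds its last target. There are 200 camera calls.

## Working session

There is one attempt and no reset: what is moved stays moved. The work goes in short steps, Python scripts to look and compute and a tool call to move; the robot and the scene stay as the last step left them, time stands still between calls to the robot, and variables do not carry over. Pictures are saved under pics/ and viewed, at most 14 in all, crops included, and the job is handed in when it is done.

Besides the shell and the picture viewer there is one more tool, called by a JSON object that holds its "op" and its "data", one argument or row to a line. servo_tool: Moves the arm, as the interface text tells. Its arguments: {"type":"object","properties":{"rows":{"type":"array"},"squeeze":{"type":"number"}},"required":["rows"]}

```bash
ls; mkdir -p pics
cat > h.py <<'E'
from workcell import *
import numpy as np, cv2
from scipy.spatial.transform import Rotation as R
def shot(name):
    o=get_obs(); im,d=camera(name); i=camera_info(name)
    if name=="wrist":
        T=np.eye(4);T[:3,:3]=R.from_euler('xyz',o['tcp_rot'],degrees=True).as_matrix();T[:3,3]=o['ee_pos']
        M=T@np.array(i['hand_eye'])
    else: M=np.array(i['cam_to_world'])
    K=np.array([[i['fx'],0,i['cx']],[0,i['fy'],i['cy']],[0,0,1]])
    return im,d,K,np.array(i['dist'],float),M
def rays(s,px):
    im,d,K,D,M=s
    u=cv2.undistortPoints(np.array(px,float).reshape(-1,1,2),K,D)[:,0]
    v=np.c_[u[:,0],-u[:,1],-np.ones(len(u))]
    return M[:3,3],v@M[:3,:3].T
def onplane(s,px,z):
    c,v=rays(s,px); return c+v*((z-c[2])/v[:,2])[:,None]
def cloud(s):
    im,d,K,D,M=s
    g=np.stack(np.meshgrid(np.arange(512),np.arange(384)),-1).reshape(-1,2)
    c,v=rays(s,g); return (c+v*d.reshape(-1,1)).reshape(384,512,3)
def proj(s,P):
    im,d,K,D,M=s
    p=(np.array(P,float).reshape(-1,3)-M[:3,3])@M[:3,:3]
    return cv2.projectPoints(p*[1,-1,-1],np.zeros(3),np.zeros(3),K,D)[0][:,0]
def save(im,n): cv2.imwrite('pics/'+n,im[:,:,::-1])
E
python3 - <<'E'
from h import *
o=get_obs(); print(o)
import pickle
S={n:shot(n) for n in('top','side','wrist')}
pickle.dump(S,open('s0.pkl','wb'))
for n in S: print(n,S[n][4].round(3).tolist(),S[n][2][0,0])
a=np.hstack([S['top'][0]]);save(cv2.resize(a,(800,600)),'top0.png')
save(np.hstack([cv2.resize(S['side'][0],(800,600))]),'side0.png')
E
```

```text
pics
{'time': 0.0, 'q': array([ 7.56321593e+01,  5.01210541e+00,  1.00352150e+01,  9.50999053e+01,
       -3.04698546e-05,  8.99988354e+01]), 'qd': array([ 0.07244307,  0.03560715, -0.03694739, -0.07039822, -0.06613927,
       -0.08378955]), 'joint_efforts': array([ 7.97945067e-04, -5.20386171e+01,  4.64802861e+01,  1.65041786e-02,
        7.46552610e-05, -8.21788632e-06]), 'ee_pos': array([0.13641925, 0.53255805, 0.21498025]), 'tcp_rot': array([-1.79923204e+02,  2.89089232e-05,  1.65633324e+02]), 'wrist_force': array([-0.75399454, -0.68189396, -0.21367868]), 'torque': array([0.00480752, 0.01419843, 0.02815421]), 'grasp_force': 0.0, 'opening': 0.08528752387641138}
top [[-0.02, 0.994, -0.103, 0.453], [-1.0, -0.021, -0.008, 0.054], [-0.01, 0.103, 0.995, 1.118], [0.0, 0.0, 0.0, 1.0]] 352.3736492282807
side [[0.881, 0.243, -0.405, 0.039], [-0.472, 0.493, -0.731, -0.859], [0.022, 0.835, 0.549, 0.784], [0.0, 0.0, 0.0, 1.0]] 365.9677500871632
wrist [[0.249, -0.92, -0.302, 0.059], [0.969, 0.236, 0.079, 0.553], [-0.001, -0.312, 0.95, 0.372], [0.0, 0.0, 0.0, 1.0]] 272.6861744011883
```

View pics/top0.png

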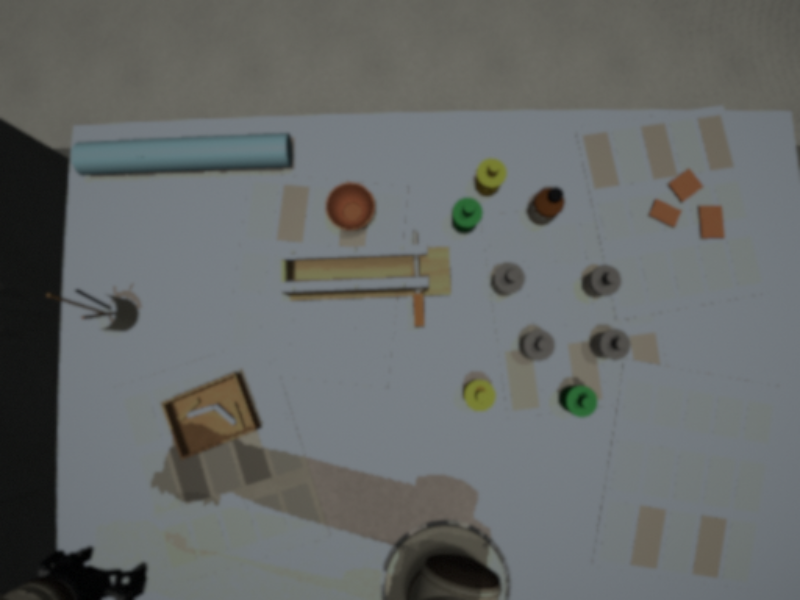

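View pics/side0.png

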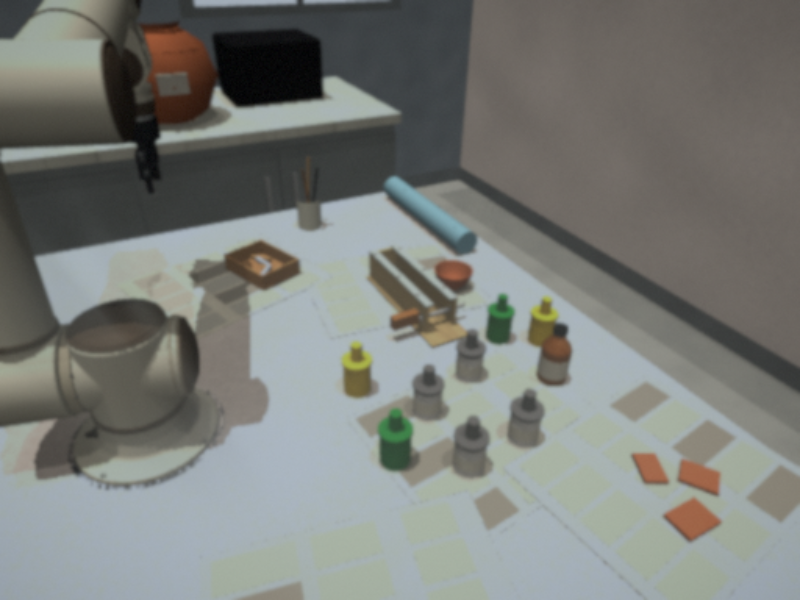

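Top view (800 px): four grey-lidded white pots at (508,278), (603,280), (537,344), (610,344). The look-alikes, which I'll leave alone, are green at (467,213) and (581,400) and yellow at (491,174) and (479,394). The rack is at (365,273) with its mouth to the right, and the pin handle is at (419,310).

```bash
cat > meas.py <<'E'
from h import *
from scipy.spatial import cKDTree
def knobs(S,verbose=False):
    "knob tops: high grey points in the depth clouds of top and side"
    out={}
    for n in ('top','side'):
        s=S[n]; P=cloud(s); im=s[0].astype(int)
        sat=im.max(2)-im.min(2)
        m=(P[...,2]>.094)&(P[...,2]<.125)&(sat<28)&(P[...,0]>.2)&(P[...,0]<.75)&(P[...,1]>-.45)&(P[...,1]<.4)&(s[1]>0)
        k,l,st,c=cv2.connectedComponentsWithStats(m.astype(np.uint8))
        out[n]=[(c[i].round(1),st[i,4],np.median(P[l==i],0).round(4),np.percentile(P[l==i][:,2],85).round(4)) for i in range(1,k) if st[i,4]>8]
    return out
def lids(S,zt=.066):
    s=S['top'];P=cloud(s)
if __name__=="__main__":
    import pickle
    S=pickle.load(open('s0.pkl','rb'))
    for n,v in knobs(S).items():
        for r in v: print(n,*r)
    s=S['top'];P=cloud(s)
    print('bench z',np.median(P[200:330,200:300,2]))
    z=P[...,2]
    # lips
    m=(z>.072)&(z<.09)&(P[...,0]>.35)&(P[...,0]<.6)&(P[...,1]>-.12)&(P[...,1]<.35)
    k,l,st,c=cv2.connectedComponentsWithStats(m.astype(np.uint8))
    for i in range(1,k):
        if st[i,4]>60:
            Q=P[l==i];r=cv2.minAreaRect((Q[:,:2]*1000).astype(np.float32));print('rack comp',st[i],np.median(Q,0).round(4),r)
    hsv=cv2.cvtColor(s[0],cv2.COLOR_RGB2HSV)
    for a,b in(((225,150),(345,215)),):
        m=np.zeros(z.shape,bool);m[b[0]-0 if 0 else 150:215,255:290]=1
        m&=(hsv[...,1]>130)&(hsv[...,0]<14)
        Q=P[m];print('handle',m.sum(),Q.mean(0).round(4),np.percentile(Q[:,2],[5,50,95]).round(4),cv2.minAreaRect((Q[:,:2]*1000).astype(np.float32)))
    big=cv2.resize(s[0][150:215,175:300],(800,416),interpolation=cv2.INTER_CUBIC)
    w=S['side'];b2=cv2.resize(w[0][150:225,230:305],(600,600),interpolation=cv2.INTER_CUBIC)
    save(np.clip(big*1.8,0,255).astype(np.uint8),'rack_top.png');save(np.clip(b2*1.8,0,255).astype(np.uint8),'rack_side.png')
E
python3 meas.py
```

```text
top [327.7 176.3] 51 [ 0.5968 -0.1312  0.1093] 0.111
top [390.9 177.4] 49 [ 0.5904 -0.3169  0.1063] 0.1091
top [347.1 220.6] 44 [ 0.4665 -0.1822  0.1065] 0.1087
top [396.7 219.3] 61 [ 0.4682 -0.3266  0.1085] 0.1104
side [321.9 192.6] 23 [ 0.7243 -0.0646  0.101 ] 0.1087
side [302.2 214.4] 56 [ 0.5946 -0.14    0.108 ] 0.112
side [357.7 213.6] 27 [ 0.7384 -0.226   0.1193] 0.1236
side [274.6 236.9] 62 [ 0.4669 -0.1923  0.1076] 0.1103
side [338.8 252.8] 69 [ 0.5876 -0.3255  0.1086] 0.1111
side [302.7 270.5] 80 [ 0.4641 -0.3359  0.1099] 0.1119
side [253.  270.2] 18 [ 0.3564 -0.2715  0.0995] 0.1029
bench z -7.937367818167118e-05
rack comp [179 178  96  10 620] [0.59   0.1712 0.0805] ((589.3807983398438, 166.14927673339844), (21.012310028076172, 284.3795166015625), 0.11381500214338303)
rack comp [297 243  21  20 248] [ 0.3773 -0.0651  0.0754] ((377.41656494140625, -67.683349609375), (55.686214447021484, 55.950355529785156), 43.742916107177734)
handle 7 [0.5531 0.0478 0.0596] [0.0578 0.0594 0.0617] ((548.8993530273438, 47.237159729003906), (3.021259069442749, 32.97737121582031), 88.78111267089844)
```

View pics/rack_top.png

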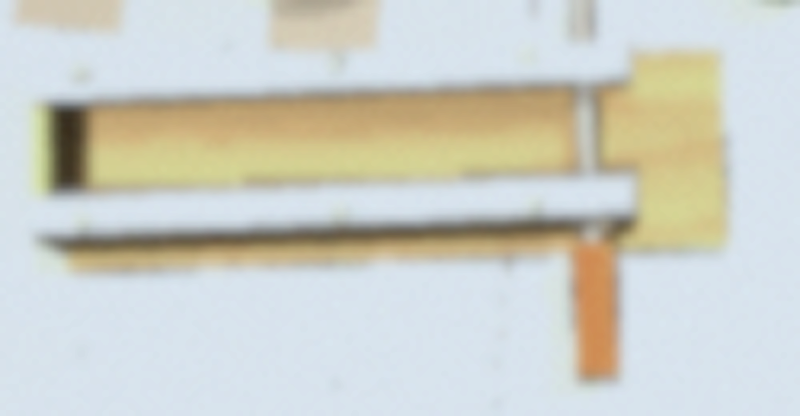

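The crop shows the near lip's inner edge running from (55,193) to (575,173), the lip ends at the mouth at x≈635, the apron out to x≈725, and the orange handle spanning (575–618, 240–380). The rod can be seen in the slot at (587,130).

Run:
```python
from h import *
import pickle
S=pickle.load(open('s0.pkl','rb'));s=S['top']
c=lambda x,y:(x/6.4+175-.4,y/6.4+150-.4)
print(onplane(s,[c(55,193),c(575,173),c(635,172),c(635,215),c(45,103),c(630,82)],.081).round(4))
print('apron',onplane(s,[c(720,50),c(725,245)],.006).round(4))
print('handle',onplane(s,[c(597,240),c(597,380)],.066).round(4), onplane(s,[c(587,130)],.045))
P=cloud(s)
for n,z in(('handle',.066),):
    u,v=c(597,310);print(P[int(v)-2:int(v)+3,int(u)-1:int(u)+3,2].round(3))
o=get_obs();A=R.from_euler('xyz',o['tcp_rot'],degrees=True).as_matrix()
print(A.T@(np.array([.52,.03,.24])-o['ee_pos'])*10)
```

```text
[[0.5995 0.2951 0.081 ]
 [0.6035 0.0523 0.081 ]
 [0.6033 0.0244 0.081 ]
 [0.5832 0.0249 0.081 ]
 [0.6422 0.3    0.081 ]
 [0.6458 0.0257 0.081 ]]
apron [[ 0.675  -0.0218  0.006 ]
 [ 0.5767 -0.0215  0.006 ]]
handle [[0.5737 0.0426 0.066 ]
 [0.5079 0.044  0.066 ]] [[0.62946979 0.04597237 0.045     ]]
[[0.06  0.059 0.061 0.06 ]
 [0.059 0.059 0.058 0.061]
 [0.061 0.058 0.06  0.062]
 [0.062 0.06  0.06  0.062]
 [0.062 0.059 0.057 0.058]]
[-4.96291353 -3.91751573 -0.244625  ]
```

{"op": "servo_tool", "data": {
  "rows": [
    {"offset":[-0.5,-0.39,-0.02],"yaw":0,"claw":0},
    {"offset":[-0.99,-0.78,-0.05],"yaw":0,"claw":0},
    {"offset":[-0.99,-0.78,-0.05],"yaw":0,"claw":0},
    {"offset":[-0.99,-0.78,-0.05],"yaw":0,"claw":0}
  ],
  "squeeze": 40
}}

```text
time: 0.65
ee_pos: [0.2131, 0.4328, 0.2207]
tcp_rot: [180.0, -0.0, 165.6]
wrist_force: [0.6, 0.3, -0.1]
opening: 0.0854
grasp_force: 0.0
```

{"op": "servo_tool", "data": {
  "rows": [
    {"offset":[-0.5,-0.39,-0.02],"yaw":0,"claw":0},
    {"offset":[-0.99,-0.78,-0.05],"yaw":0,"claw":0},
    {"offset":[-0.99,-0.78,-0.05],"yaw":0,"claw":0},
    {"offset":[-0.99,-0.78,-0.05],"yaw":0,"claw":0}
  ]
}}

```text
time: 1.15
ee_pos: [0.2893, 0.3334, 0.2254]
tcp_rot: [-180.0, -0.0, 165.6]
wrist_force: [-0.6, 0.1, -0.0]
opening: 0.0855
grasp_force: 0.0
```

{"op": "servo_tool", "data": {
  "rows": [
    {"offset":[-0.5,-0.39,-0.02],"yaw":0,"claw":0},
    {"offset":[-0.99,-0.78,-0.05],"yaw":0,"claw":0},
    {"offset":[-0.99,-0.78,-0.05],"yaw":0,"claw":0},
    {"offset":[-0.99,-0.78,-0.05],"yaw":0,"claw":0}
  ]
}}

```text
time: 1.65
ee_pos: [0.3657, 0.2336, 0.2303]
tcp_rot: [-180.0, -0.0, 165.7]
wrist_force: [-0.1, -0.3, -0.3]
opening: 0.0854
grasp_force: 0.0
```

{"op": "servo_tool", "data": {
  "rows": [
    {"offset":[-0.5,-0.39,-0.02],"yaw":0,"claw":0},
    {"offset":[-0.99,-0.78,-0.05],"yaw":0,"claw":0},
    {"offset":[-0.99,-0.78,-0.05],"yaw":0,"claw":0},
    {"offset":[-0.99,-0.78,-0.05],"yaw":0,"claw":0}
  ]
}}

```text
time: 2.15
ee_pos: [0.4422, 0.1338, 0.2354]
tcp_rot: [180.0, -0.1, 165.7]
wrist_force: [-0.3, 0.8, 0.9]
opening: 0.0854
grasp_force: 0.0
```

{"op": "servo_tool", "data": {
  "rows": [
    {"offset":[-0.5,-0.39,-0.02],"yaw":-0.04,"claw":0},
    {"offset":[-0.99,-0.78,-0.05],"yaw":-0.0845,"claw":0},
    {"offset":[-0.99,-0.78,-0.05],"yaw":-0.0845,"claw":0},
    {"offset":[-0.99,-0.78,-0.05],"yaw":-0.0845,"claw":0},
    {"offset":[-0.99,-0.78,-0.05],"yaw":-0.0845,"claw":0}
  ]
}}

```text
time: 2.78
ee_pos: [0.5186, 0.034, 0.241]
tcp_rot: [180.0, 0.0, -179.0]
wrist_force: [0.5, -0.2, 0.7]
opening: 0.0855
grasp_force: 0.0
```

Run:
```python
from h import *
import pickle
print(get_obs()['q'].round(1))
s=shot('wrist');pickle.dump(s,open('w1.pkl','wb'))
save(np.clip(cv2.resize(s[0],(800,600),interpolation=cv2.INTER_CUBIC)*1.6,0,255).astype(np.uint8),'w1.png')
```

```text
[ 3.7  1.4  9.2 97.8  0.   2.8]
```

View pics/w1.png

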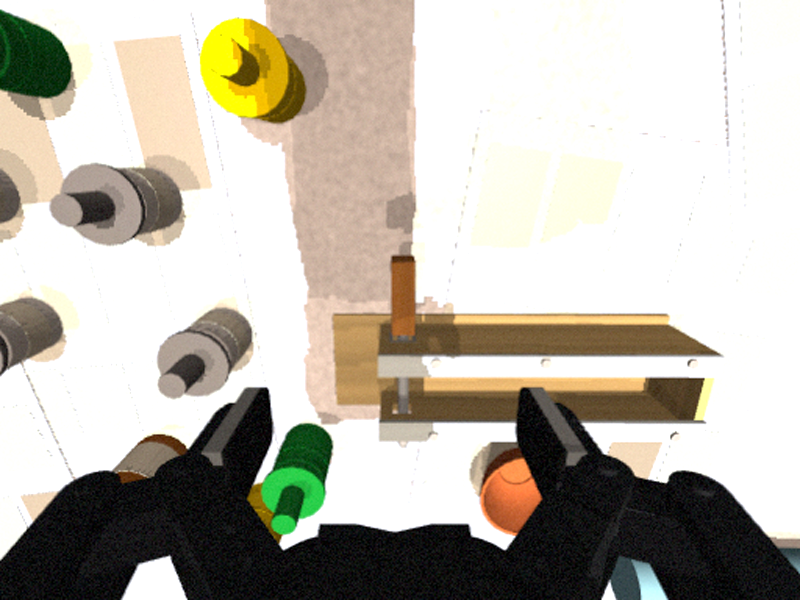

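The wrist picture (image up points to the robot) shows the handle spanning (392–414, 258–333). The near lip's edges lie at rows 355 and 376, and the far lip's inner edge at 422. The lips end at column 379 and the apron at 333. Pots are at (178,375) and (80,205).

Run:
```python
from h import *
import pickle
s=pickle.load(open('w1.pkl','rb'));P=cloud(s);im=s[0]
hsv=cv2.cvtColor(im,cv2.COLOR_RGB2HSV)
c=lambda *a:[((x+.5)/1.5625-.5,(y+.5)/1.5625-.5) for x,y in a]
print('near lip outer L,R / inner L,R',onplane(s,c((379,355),(718,355),(379,376),(690,376)),.081).round(4).tolist())
print('far lip inner L,R',onplane(s,c((380,421),(700,421)),.081).round(4).tolist())
print('apron',onplane(s,c((333,315),(336,404)),.006).round(4).tolist())
m=np.zeros(hsv.shape[:2],bool);m[160:218,245:270]=1
m&=(hsv[...,1]>140)&(hsv[...,0]<15)
Q=P[m];print('handle',m.sum(),np.percentile(Q,[2,50,98],axis=0).round(4).tolist())
ys,xs=np.nonzero(m)
for r in range(ys.min(),ys.max()+1,6):
    q=np.nonzero(m[r])[0];print(r,q.min(),q.max(),P[r,q.min():q.max()+1].mean(0).round(4))
for x,y in((403,280),(403,320)): u,v=map(int,c((x,y))[0]);print('depth pt',P[v-1:v+2,u-1:u+2].mean((0,1)).round(4))
u,v=map(int,c((403,390))[0]);print('rod',P[v-1:v+2,u-1:u+2].reshape(-1,3).round(4).tolist()[4])
u,v=map(int,c((500,365))[0]);print('lip',P[v-1:v+2,u-3:u+3].mean((0,1)).round(4))
print('hand_eye z', np.array(camera_info('wrist')['hand_eye']).round(3).tolist())
```

```text
near lip outer L,R / inner L,R [[0.5839, 0.0237, 0.081], [0.5794, 0.2983, 0.081], [0.6029, 0.0238, 0.081], [0.5986, 0.2801, 0.081]]
far lip inner L,R [[0.6458, 0.0248, 0.081], [0.6411, 0.2985, 0.081]]
apron [[0.5765, -0.0236, 0.006], [0.6751, -0.0233, 0.006]]
handle 628 [[0.5116, 0.0336, 0.0359], [0.5411, 0.0423, 0.0595], [0.5744, 0.0516, 0.0612]]
164 252 263 [0.5117 0.0421 0.0358]
170 252 264 [0.5145 0.0424 0.0596]
176 251 264 [0.5223 0.0419 0.0597]
182 251 264 [0.5302 0.0421 0.0597]
188 251 264 [0.5383 0.0423 0.0594]
194 251 264 [0.5463 0.0425 0.0599]
200 251 264 [0.5546 0.0426 0.0599]
206 251 264 [0.5631 0.0428 0.0594]
212 250 265 [0.5725 0.0432 0.0573]
depth pt [0.5262 0.0414 0.0598]
depth pt [0.5602 0.0421 0.0598]
rod [0.6379, 0.0442, 0.0399]
lip [0.5913 0.1214 0.0798]
hand_eye z [[-0.001, 0.95, 0.312, 0.08], [1.0, 0.001, 0.0, 0.001], [-0.0, 0.312, -0.95, -0.157], [0.0, 0.0, 0.0, 1.0]]
```

{"op": "servo_tool", "data": {
  "rows": [
    {"offset":[-0.24,0.08,0.4],"yaw":0,"claw":0},
    {"offset":[-0.24,0.08,0.95],"yaw":0,"claw":0},
    {"offset":[-0.24,0.08,0.95],"yaw":0,"claw":0},
    {"offset":[-0.24,0.08,0.95],"yaw":0,"claw":0}
  ]
}}

```text
time: 3.32
ee_pos: [0.5435, 0.0411, 0.1483]
tcp_rot: [180.0, 0.1, -179.1]
wrist_force: [-0.1, 0.0, 1.5]
opening: 0.0854
grasp_force: 0.0
```

{"op": "servo_tool", "data": {
  "rows": [
    {"offset":[0,0,0.4],"yaw":0,"claw":0},
    {"offset":[0,0,0.7],"yaw":0,"claw":0},
    {"offset":[0,0,0.94],"yaw":0,"claw":0},
    {"offset":[0,0,0.94],"yaw":0,"claw":0},
    {"offset":[0,0,0.94],"yaw":0,"claw":0.4},
    {"offset":[0,0,0.94],"yaw":0,"claw":0.9},
    {"offset":[0,0,0.94],"yaw":0,"claw":1},
    {"offset":[0,0,0.94],"yaw":0,"claw":1},
    {"offset":[0,0,0.94],"yaw":0,"claw":1},
    {"offset":[0,0,0.94],"yaw":0,"claw":1}
  ]
}}

```text
time: 4.58
ee_pos: [0.5431, 0.0405, 0.0517]
tcp_rot: [180.0, -0.0, -179.2]
wrist_force: [-0.3, 0.2, 0.5]
opening: -0.0001
grasp_force: 0.0
```

Run:
```python
from h import *
s=shot('wrist');t=shot('top')
a=cv2.resize(s[0],(532,400)); b=cv2.resize(t[0][140:220,230:300],(268,306))
b=np.vstack([b,np.zeros((94,268,3),np.uint8)])
save(np.clip(np.hstack([a,b])*1.6,0,255).astype(np.uint8),'w2.png')
```

```text
(no output)
```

View pics/w2.png

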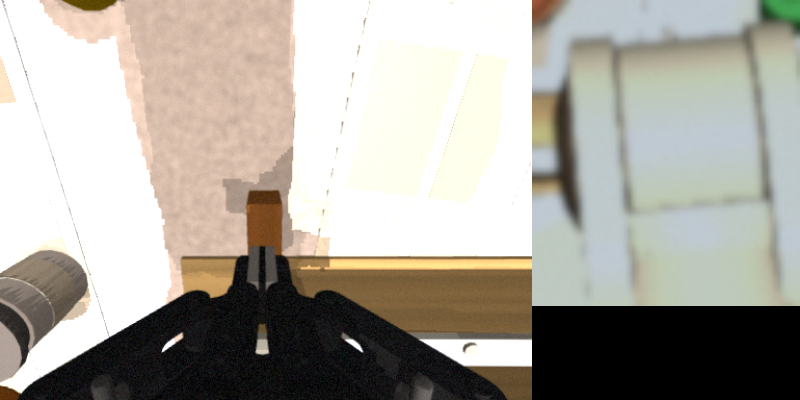

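Run:
```python
from h import *
s=shot('wrist');P=cloud(s);im=s[0]
hsv=cv2.cvtColor(im,cv2.COLOR_RGB2HSV)
m=np.zeros(hsv.shape[:2],bool);m[170:260,225:285]=1
m&=(hsv[...,1]>140)&(hsv[...,0]<15)
ys,xs=np.nonzero(m)
for r in range(ys.min(),ys.max()+1,6):
    q=np.nonzero(m[r])[0]
    if len(q): print(r,q.min(),q.max(),P[r,q.min():q.max()+1].mean(0).round(4))
for r in range(225,300,6): print(r,P[r,246:262:4].round(3).tolist())
```

```text
183 242 267 [0.5117 0.0424 0.0313]
189 239 268 [0.5117 0.0417 0.0454]
195 239 270 [0.5101 0.0419 0.0623]
201 238 270 [0.5147 0.0419 0.0595]
207 238 270 [0.5167 0.0418 0.064 ]
213 238 269 [0.5222 0.0417 0.0595]
219 240 270 [0.526  0.0427 0.0594]
225 239 270 [0.5298 0.0425 0.0596]
231 239 270 [0.5337 0.0425 0.0596]
237 239 270 [0.5336 0.0425 0.0678]
243 239 270 [0.5347 0.0426 0.0729]
249 231 231 [0.5365 0.0297 0.0768]
255 276 276 [0.5362 0.0536 0.083 ]
225 [[0.529, 0.037, 0.061], [0.53, 0.04, 0.06], [0.529, 0.042, 0.061], [0.53, 0.045, 0.059]]
231 [[0.534, 0.037, 0.059], [0.534, 0.04, 0.06], [0.533, 0.042, 0.061], [0.534, 0.045, 0.059]]
237 [[0.532, 0.038, 0.071], [0.532, 0.04, 0.07], [0.533, 0.042, 0.07], [0.532, 0.044, 0.07]]
243 [[0.532, 0.038, 0.078], [0.532, 0.04, 0.078], [0.532, 0.042, 0.078], [0.532, 0.044, 0.077]]
249 [[0.533, 0.038, 0.084], [0.532, 0.04, 0.084], [0.532, 0.042, 0.084], [0.532, 0.044, 0.084]]
255 [[0.532, 0.038, 0.091], [0.532, 0.04, 0.09], [0.532, 0.042, 0.09], [0.532, 0.044, 0.09]]
261 [[0.532, 0.038, 0.096], [0.532, 0.04, 0.095], [0.532, 0.042, 0.096], [0.532, 0.044, 0.096]]
267 [[0.532, 0.038, 0.101], [0.533, 0.04, 0.1], [0.532, 0.042, 0.101], [0.532, 0.044, 0.101]]
273 [[0.534, 0.038, 0.103], [0.533, 0.04, 0.104], [0.533, 0.042, 0.104], [0.533, 0.044, 0.103]]
279 [[0.531, 0.038, 0.112], [0.536, 0.04, 0.104], [0.537, 0.042, 0.103], [0.531, 0.043, 0.111]]
285 [[0.532, 0.039, 0.114], [0.54, 0.04, 0.104], [0.54, 0.042, 0.103], [0.531, 0.043, 0.115]]
291 [[0.535, 0.039, 0.114], [0.543, 0.04, 0.103], [0.542, 0.042, 0.104], [0.532, 0.043, 0.118]]
297 [[0.539, 0.039, 0.113], [0.547, 0.04, 0.103], [0.546, 0.042, 0.103], [0.535, 0.043, 0.118]]
```

The fingers shut above the handle: the depth data puts the tips about 15 mm behind the reported TCP. I'll open, go about 24 mm lower and grip again.

{"op": "servo_tool", "data": {
  "rows": [
    {"offset":[0,0.02,-0.05],"yaw":0,"claw":0},
    {"offset":[0,0.02,-0.05],"yaw":0,"claw":0},
    {"offset":[0,0.02,-0.05],"yaw":0,"claw":0},
    {"offset":[0,0.02,-0.05],"yaw":0,"claw":0},
    {"offset":[0,0.02,0.08],"yaw":0,"claw":0},
    {"offset":[0,0.02,0.16],"yaw":0,"claw":0},
    {"offset":[0,0.02,0.22],"yaw":0,"claw":0},
    {"offset":[0,0.02,0.22],"yaw":0,"claw":0}
  ]
}}

```text
time: 5.72
ee_pos: [0.5427, 0.0425, 0.0289]
tcp_rot: [-180.0, -0.1, -179.2]
wrist_force: [-0.2, 0.3, -0.8]
opening: 0.0859
grasp_force: 0.0
```

{"op": "servo_tool", "data": {
  "rows": [
    {"offset":[0,0,0],"yaw":0,"claw":0.4},
    {"offset":[0,0,0],"yaw":0,"claw":0.8},
    {"offset":[0,0,0],"yaw":0,"claw":1},
    {"offset":[0,0,0],"yaw":0,"claw":1},
    {"offset":[0,0,0],"yaw":0,"claw":1},
    {"offset":[0,0,0],"yaw":0,"claw":1}
  ]
}}

```text
time: 6.48
ee_pos: [0.5432, 0.0425, 0.0299]
tcp_rot: [-180.0, 0.0, -179.2]
wrist_force: [0.1, -0.2, 1.6]
opening: 0.0189
grasp_force: 43.2
```

{"op": "servo_tool", "data": {
  "rows": [
    {"offset":[0,0,-0.03],"yaw":0,"claw":1},
    {"offset":[0.1,0,-0.03],"yaw":0,"claw":1},
    {"offset":[0.25,0,-0.03],"yaw":0,"claw":1},
    {"offset":[0.4,0,-0.03],"yaw":0,"claw":1},
    {"offset":[0.6,0,-0.03],"yaw":0,"claw":1},
    {"offset":[0.8,0,-0.03],"yaw":0,"claw":1},
    {"offset":[1.0,0,-0.03],"yaw":0,"claw":1},
    {"offset":[1.0,0,-0.03],"yaw":0,"claw":1}
  ]
}}

```text
time: 7.48
ee_pos: [0.4418, 0.041, 0.0328]
tcp_rot: [180.0, 0.0, -179.1]
wrist_force: [0.6, 0.4, -1.1]
opening: 0.019
grasp_force: 42.9
```

{"op": "servo_tool", "data": {
  "rows": [
    {"offset":[0.2,0,0],"yaw":0,"claw":1},
    {"offset":[0.45,0,0],"yaw":0,"claw":1},
    {"offset":[0.45,0,0],"yaw":0,"claw":1}
  ]
}}

```text
time: 7.85
ee_pos: [0.3975, 0.0404, 0.0328]
tcp_rot: [180.0, 0.0, -179.2]
wrist_force: [-0.0, 0.3, -0.4]
opening: 0.0195
grasp_force: 22.9
```

Run:
```python
from h import *
s=shot('wrist');save(np.clip(cv2.resize(s[0],(640,480))*1.6,0,255).astype(np.uint8),'w3.png')
```

```text
(no output)
```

View pics/w3.png

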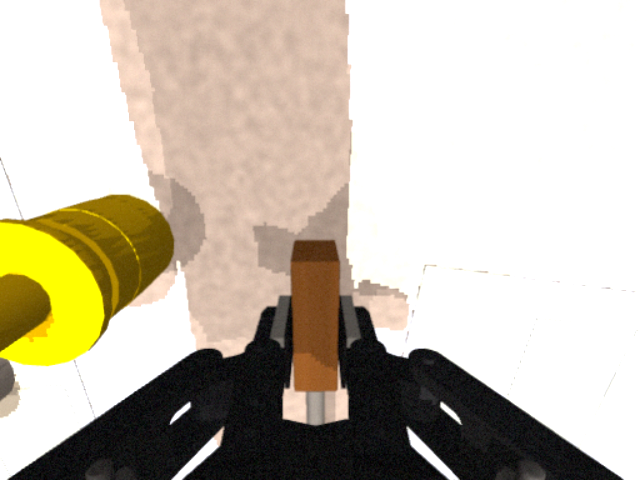

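The pin is out and held straight, with the handle at (315,320). Next I'll move it aside and lay it down.

{"op": "servo_tool", "data": {
  "rows": [
    {"offset":[0,0.3,0],"yaw":0,"claw":1},
    {"offset":[0,0.6,0],"yaw":0,"claw":1},
    {"offset":[0,0.6,0.12],"yaw":0,"claw":1},
    {"offset":[0,0.6,0.24],"yaw":0,"claw":1},
    {"offset":[0,0.6,0.3],"yaw":0,"claw":1},
    {"offset":[0,0.6,0.32],"yaw":0,"claw":1},
    {"offset":[0,0.6,0.32],"yaw":0,"claw":1}
  ]
}}

```text
time: 8.78
ee_pos: [0.3973, 0.1001, 0.0008]
tcp_rot: [180.0, 0.0, -179.2]
wrist_force: [0.3, 0.3, -1.2]
opening: 0.0187
grasp_force: 45.7
```

{"op": "servo_tool", "data": {
  "rows": [
    {"offset":[0,0,0],"yaw":0,"claw":0.5},
    {"offset":[0,0,0],"yaw":0,"claw":0},
    {"offset":[0,0,0],"yaw":0,"claw":0},
    {"offset":[0,0,0],"yaw":0,"claw":0},
    {"offset":[0,0,-0.4],"yaw":0,"claw":0},
    {"offset":[0,0,-1],"yaw":0,"claw":0},
    {"offset":[0,0,-1],"yaw":0,"claw":0}
  ]
}}

```text
time: 9.65
ee_pos: [0.3994, 0.1009, 0.1051]
tcp_rot: [179.9, 0.4, -179.2]
wrist_force: [0.7, -0.2, 0.7]
opening: 0.0853
grasp_force: 0.0
```

{"op": "servo_tool", "data": {
  "rows": [
    {"offset":[0,0,-0.5],"yaw":0,"claw":0},
    {"offset":[0,-0.5,-1],"yaw":0,"claw":0},
    {"offset":[0,-1,-1],"yaw":0,"claw":0},
    {"offset":[0,-1,-1],"yaw":0,"claw":0}
  ]
}}

```text
time: 10.15
ee_pos: [0.3988, -0.0024, 0.2009]
tcp_rot: [-180.0, 0.0, -179.5]
wrist_force: [-0.5, -0.7, 0.1]
opening: 0.0858
grasp_force: 0.0
```

{"op": "servo_tool", "data": {
  "rows": [
    {"offset":[-0.25,-0.5,-0.4],"yaw":0,"claw":0},
    {"offset":[-0.5,-1,-0.6],"yaw":0,"claw":0},
    {"offset":[-0.5,-1,-0.6],"yaw":0,"claw":0}
  ]
}}

```text
time: 10.52
ee_pos: [0.4516, -0.1007, 0.2603]
tcp_rot: [-180.0, -0.0, -179.3]
wrist_force: [-1.4, 0.5, -0.1]
opening: 0.0856
grasp_force: 0.0
```

{"op": "servo_tool", "data": {
  "rows": [
    {"offset":[0,-0.5,0],"yaw":0,"claw":0},
    {"offset":[0,-1,0],"yaw":0,"claw":0},
    {"offset":[0,-1,0],"yaw":0,"claw":0},
    {"offset":[0,-1,0],"yaw":0,"claw":0}
  ]
}}

```text
time: 11.02
ee_pos: [0.4515, -0.1977, 0.2599]
tcp_rot: [179.9, -0.1, -179.1]
wrist_force: [-0.6, 1.2, -0.3]
opening: 0.0856
grasp_force: 0.0
```

Run:
```python
from h import *
import pickle
s=shot('wrist');pickle.dump(s,open('w4.pkl','wb'))
save(np.clip(cv2.resize(s[0],(800,600),interpolation=cv2.INTER_CUBIC)*1.3,0,255).astype(np.uint8),'w4.png')
```

```text
(no output)
```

View pics/w4.png

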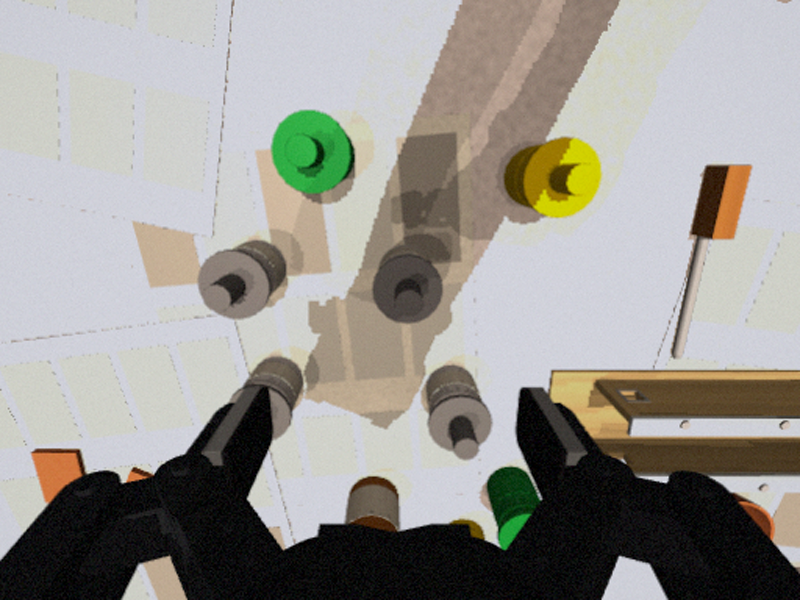

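The picture shows grey-lid pots with their discs at (235,284), (408,287), (459,411) and a partly hidden one near (275,400). The green and yellow look-alikes are distinct in colour. The pin lies at (722,200), pointing to (678,355).

```bash
cat > pots.py <<'E'
from h import *
def potsw(s,zlo=.092):
    P=cloud(s);im=s[0].astype(int);sat=(im.max(2)-im.min(2))/(im.max(2)+1.)
    out=[]
    z=P[...,2]
    grey=(sat<.25)&(s[1]>0)&(s[1]>.2)
    m=grey&(z>zlo)&(z<.125)
    k,l,st,c=cv2.connectedComponentsWithStats(m.astype(np.uint8))
    for i in range(1,k):
        if st[i,4]<25: continue
        Q=P[l==i]; zt=np.percentile(Q[:,2],90)
        t=(l==i)&(z>zt-.006)
        px=np.argwhere(t)[:,::-1]
        W=onplane(s,px,zt)[:,:2]
        (cx,cy),r=cv2.minEnclosingCircle((W*1000).astype(np.float32))
        # lid disc around it
        d=np.hypot(P[...,0]-cx/1e3,P[...,1]-cy/1e3)
        dd=grey&(d<.036)&(d>.014)&(z>.058)&(z<.085)
        out.append(dict(px=c[i].round(0)*1.5625,top=zt.round(4),xy=(round(cx/1e3,4),round(cy/1e3,4)),r=round(r,1),lidz=np.median(z[dd]).round(4) if dd.sum()>10 else None,n=dd.sum(),
          lidxy=[round(v/1e3,4) for v in cv2.minEnclosingCircle((P[dd][:,:2]*1000).astype(np.float32))[0]] if dd.sum()>10 else None))
    return out
E
python3 - <<'E'
from pots import *
import pickle
s=pickle.load(open('w4.pkl','rb'))
for o in potsw(s): print(o)
P=cloud(s)
hsv=cv2.cvtColor(s[0],cv2.COLOR_RGB2HSV)
c=lambda *a:[((x+.5)/1.5625-.5,(y+.5)/1.5625-.5) for x,y in a]
# pin top corners & tip
print(onplane(s,c((708,166),(750,166),(735,239),(692,237)),.03).round(4).tolist())
print('rod',onplane(s,c((699,240),(679,355)),.005).round(4).tolist())
for x,y in ((735,200),): u,v=map(int,c((x,y))[0]);print(P[v,u])
E
```

```text
{'px': array([218.75  , 295.3125]), 'top': np.float64(0.109), 'xy': (0.4667, -0.3302), 'r': 11.7, 'lidz': np.float64(0.0723), 'n': np.int64(1044), 'lidxy': [0.4678, -0.3311]}
{'px': array([407.8125, 301.5625]), 'top': np.float64(0.1076), 'xy': (0.4692, -0.1858), 'r': 11.2, 'lidz': np.float64(0.0708), 'n': np.int64(1090), 'lidxy': [0.4701, -0.1859]}
{'px': array([464.0625, 443.75  ]), 'top': np.float64(0.1095), 'xy': (0.5972, -0.1344), 'r': 12.2, 'lidz': np.float64(0.0728), 'n': np.int64(798), 'lidxy': [0.5992, -0.1338]}
[[0.3669, 0.0721, 0.03], [0.3664, 0.108, 0.03], [0.4291, 0.1118, 0.03], [0.4278, 0.0726, 0.03]]
rod [[0.4342, 0.0975, 0.005], [0.5554, 0.1052, 0.005]]
[0.39391302 0.10365903 0.02800499]
```

{"op": "servo_tool", "data": {
  "rows": [
    {"offset":[-0.37,0.15,0.2],"yaw":0,"claw":1},
    {"offset":[-0.74,0.31,0.5],"yaw":0,"claw":1},
    {"offset":[-0.74,0.31,0.5],"yaw":0,"claw":1},
    {"offset":[-0.74,0.31,0.5],"yaw":0,"claw":1}
  ]
}}

```text
time: 11.58
ee_pos: [0.5249, -0.1656, 0.2111]
tcp_rot: [180.0, -0.0, -179.1]
wrist_force: [0.7, 0.2, 0.3]
opening: 0.0125
grasp_force: 0.0
```

{"op": "servo_tool", "data": {
  "rows": [
    {"offset":[-0.37,0.15,0.3],"yaw":0,"claw":1},
    {"offset":[-0.74,0.31,0.6],"yaw":0,"claw":1},
    {"offset":[-0.74,0.31,0.9],"yaw":0,"claw":1},
    {"offset":[-0.74,0.31,0.98],"yaw":0,"claw":1},
    {"offset":[-0.74,0.31,0.98],"yaw":0,"claw":1},
    {"offset":[-0.74,0.31,0.98],"yaw":0,"claw":1}
  ]
}}

```text
time: 12.32
ee_pos: [0.5991, -0.1352, 0.1149]
tcp_rot: [-180.0, 0.2, -179.2]
wrist_force: [-0.1, 0.2, 0.3]
opening: -0.0001
grasp_force: 0.0
```

```bash
cat >> h.py <<'E'
def to(x,y,z,yaw=None):
    o=get_obs();A=R.from_euler('xyz',o['tcp_rot'],degrees=True).as_matrix()
    d=np.array([x,y,z])-o['ee_pos']; print('at',o['ee_pos'].round(4),o['tcp_rot'].round(1),'offset',(A.T@d*10).round(3), 'yawturn', None if yaw is None else round(-((yaw-o['tcp_rot'][2]+180)%360-180)/180,4))
E
python3 -c "
from h import *
to(.598,-.134,.112,-179.04)
from pots import *
s=shot('wrist')
for o in potsw(s): print(o)
P=cloud(s);save(np.clip(s[0]*1.6,0,255).astype(np.uint8),'w5.png')"
```

```text
at [ 0.5991 -0.1352  0.1149] [-180.     0.2 -179.2] offset [0.01  0.012 0.029] yawturn -0.0008
```

View pics/w5.png

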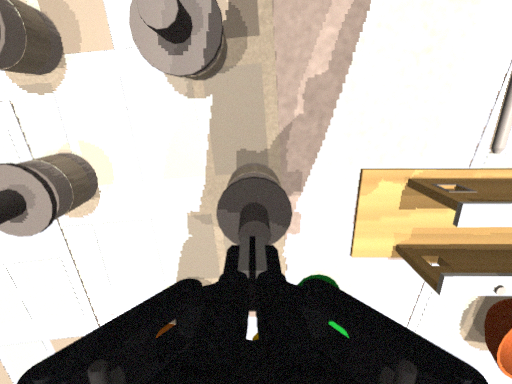

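The shut fingers are right over the knob at (255,225). I'll press down.

{"op": "servo_tool", "data": {
  "rows": [
    {"offset":[0.01,0.01,0.1],"yaw":0,"claw":1},
    {"offset":[0.01,0.01,0.15],"yaw":0,"claw":1},
    {"offset":[0.01,0.01,0.18],"yaw":0,"claw":1},
    {"offset":[0.01,0.01,0.18],"yaw":0,"claw":1}
  ]
}}

```text
time: 12.88
ee_pos: [0.5976, -0.1337, 0.0946]
tcp_rot: [180.0, -0.0, -179.2]
wrist_force: [-0.3, -0.2, 1.5]
opening: 0.0003
grasp_force: 0.0
```

{"op": "servo_tool", "data": {
  "rows": [
    {"offset":[0,0,0.02],"yaw":0,"claw":1},
    {"offset":[0,0,0.04],"yaw":0,"claw":1},
    {"offset":[0,0,0.04],"yaw":0,"claw":1}
  ]
}}

```text
time: 13.25
ee_pos: [0.5979, -0.1338, 0.0917]
tcp_rot: [-180.0, 0.1, -179.2]
wrist_force: [-2.4, 0.8, 7.1]
opening: 0.0
grasp_force: 3.4
```

{"op": "servo_tool", "data": {
  "rows": [
    {"offset":[0,0,0.02],"yaw":0,"claw":1},
    {"offset":[0,0,0.04],"yaw":0,"claw":1},
    {"offset":[0,0,0.04],"yaw":0,"claw":1}
  ]
}}

```text
time: 13.62
ee_pos: [0.5979, -0.1338, 0.0877]
tcp_rot: [-180.0, 0.1, -179.2]
wrist_force: [-2.9, 0.0, 6.8]
opening: -0.0001
grasp_force: 3.5
```

{"op": "servo_tool", "data": {
  "rows": [
    {"offset":[0,0,0.01],"yaw":0,"claw":1},
    {"offset":[0,0,0.02],"yaw":0,"claw":1},
    {"offset":[0,0,0.02],"yaw":0,"claw":1}
  ]
}}

```text
time: 14.0
ee_pos: [0.5981, -0.1338, 0.0864]
tcp_rot: [-180.0, 0.1, -179.2]
wrist_force: [-3.5, -0.1, 11.4]
opening: -0.0002
grasp_force: 5.6
```

{"op": "servo_tool", "data": {
  "rows": [
    {"offset":[0,0,0.01],"yaw":0,"claw":1},
    {"offset":[0,0,0.015],"yaw":0,"claw":1},
    {"offset":[0,0,0.015],"yaw":0,"claw":1}
  ]
}}

```text
time: 14.38
ee_pos: [0.5985, -0.1339, 0.0864]
tcp_rot: [-179.9, 0.2, -179.2]
wrist_force: [-5.1, 1.0, 19.1]
opening: 0.0001
grasp_force: 9.7
```

{"op": "servo_tool", "data": {
  "rows": [
    {"offset":[0,0,0.01],"yaw":0,"claw":1},
    {"offset":[0,0,0.01],"yaw":0,"claw":1},
    {"offset":[0,0,-0.1],"yaw":0,"claw":1},
    {"offset":[0,0,-0.15],"yaw":0,"claw":0.4},
    {"offset":[0,0,-0.15],"yaw":0,"claw":0.4},
    {"offset":[0,0,-0.15],"yaw":0,"claw":0.4},
    {"offset":[0,0,-0.15],"yaw":0,"claw":0.4},
    {"offset":[0,0,0],"yaw":0,"claw":0.4},
    {"offset":[0,0,0.18],"yaw":0,"claw":0.4},
    {"offset":[0,0,0.18],"yaw":0,"claw":0.4}
  ]
}}

```text
time: 15.62
ee_pos: [0.5962, -0.1334, 0.0624]
tcp_rot: [179.9, -0.2, -179.2]
wrist_force: [-0.4, -0.8, -1.2]
opening: 0.0511
grasp_force: 0.0
```

{"op": "servo_tool", "data": {
  "rows": [
    {"offset":[0,0,0],"yaw":0,"claw":0.7},
    {"offset":[0,0,0],"yaw":0,"claw":1},
    {"offset":[0,0,0],"yaw":0,"claw":1},
    {"offset":[0,0,0],"yaw":0,"claw":1},
    {"offset":[0,0,0],"yaw":0,"claw":1}
  ],
  "squeeze": 50
}}

```text
time: 16.25
ee_pos: [0.5981, -0.1338, 0.0659]
tcp_rot: [-180.0, 0.1, -179.2]
wrist_force: [0.3, -0.1, 5.4]
opening: 0.0201
grasp_force: 49.3
```

```bash
python3 -c "
from h import *
to(.624,-.055,.085,-179.04)
s=shot('wrist')
save(np.clip(s[0]*1.6,0,255).astype(np.uint8),'w6.png')"
```

```text
at [ 0.5981 -0.1338  0.0659] [-1.800e+02  1.000e-01 -1.792e+02] offset [-0.271  0.784 -0.191] yawturn -0.0007
```

View pics/w6.png

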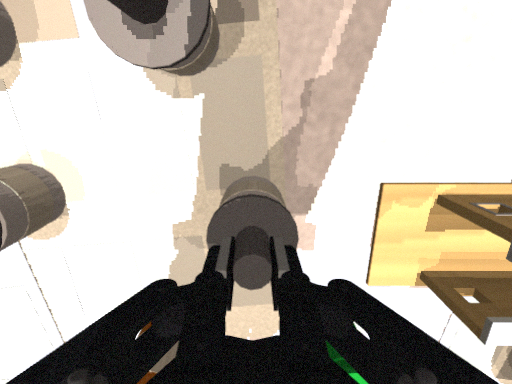

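{"op": "servo_tool", "data": {
  "rows": [
    {"offset":[0,0,-0.14],"yaw":0,"claw":1},
    {"offset":[-0.05,0.15,-0.15],"yaw":0,"claw":1},
    {"offset":[-0.12,0.4,-0.15],"yaw":0,"claw":1},
    {"offset":[-0.2,0.7,-0.15],"yaw":0,"claw":1},
    {"offset":[-0.28,0.98,-0.15],"yaw":-0.0007,"claw":1},
    {"offset":[-0.28,0.98,-0.15],"yaw":-0.0007,"claw":1},
    {"offset":[-0.28,0.98,-0.15],"yaw":-0.0007,"claw":1}
  ]
}}

```text
time: 17.18
ee_pos: [0.6241, -0.0351, 0.0799]
tcp_rot: [-180.0, -0.0, -179.0]
wrist_force: [-1.0, -0.0, -2.3]
opening: 0.0197
grasp_force: 49.1
```

```bash
python3 -c "
from h import *
to(.625,-.012,.0725,-179.04)
s=shot('wrist')
save(np.clip(s[0]*1.6,0,255).astype(np.uint8),'w7.png')"
```

```text
at [ 0.6241 -0.0351  0.0799] [-180.   -0. -179.] offset [-0.014  0.23   0.074] yawturn 0.0002
```

View pics/w7.png

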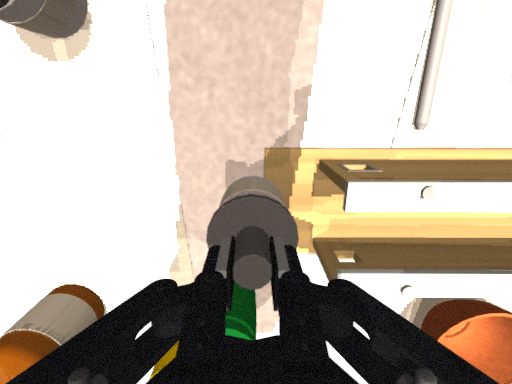

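```bash
python3 -c "
from h import *
s=shot('wrist');P=cloud(s)
print('lid near edge',onplane(s,[(252,193.5)],.080).round(4), [ (r,P[r,252].round(4).tolist()) for r in (190,193,194,196,200,210)])
print('sides',onplane(s,[(207.5,232),(297.5,232)],.080).round(4))
a=onplane(s,[(347,212),(500,213),(339,272),(500,272)],.081);print(a.round(4))
import numpy as np
print('cloud lip',P[205,400].round(4))
for c in (380,440,480):
  q=P[:,c];r=np.arange(384);m=(q[:,2]>.074)&(q[:,2]<.088);print(c,r[m].tolist()[:1],[ (k,q[k].round(3).tolist()) for k in r[m] if k-1 not in r[m] or k+1 not in r[m]])
"
```

```text
lid near edge [[ 0.5936 -0.0353  0.08  ]] [(190, [0.5991, -0.0352, 0.0546]), (193, [0.599, -0.0352, 0.062]), (194, [0.5988, -0.0352, 0.0648]), (196, [0.5961, -0.0352, 0.0772]), (200, [0.5983, -0.0352, 0.0784]), (210, [0.6048, -0.0351, 0.0787])]
sides [[ 0.6196 -0.063   0.08  ]
 [ 0.6187 -0.0061  0.08  ]]
[[0.6043 0.0231 0.081 ]
 [0.6034 0.1164 0.081 ]
 [0.6468 0.0231 0.081 ]
 [0.6448 0.1288 0.081 ]]
cloud lip [0.5998 0.0556 0.0793]
380 [180] [(np.int64(180), [0.585, 0.043, 0.074]), (np.int64(211), [0.603, 0.043, 0.081]), (np.int64(270), [0.648, 0.053, 0.076]), (np.int64(296), [0.666, 0.054, 0.08])]
440 [180] [(np.int64(180), [0.585, 0.08, 0.075]), (np.int64(211), [0.603, 0.081, 0.079]), (np.int64(270), [0.647, 0.093, 0.076]), (np.int64(297), [0.666, 0.094, 0.081])]
480 [181] [(np.int64(181), [0.584, 0.102, 0.077]), (np.int64(211), [0.603, 0.106, 0.079]), (np.int64(270), [0.647, 0.12, 0.076]), (np.int64(297), [0.665, 0.122, 0.08])]
```

{"op": "servo_tool", "data": {
  "rows": [
    {"offset":[-0.012,0.1,0],"yaw":0,"claw":1},
    {"offset":[-0.013,0.2,0.02],"yaw":0,"claw":1},
    {"offset":[-0.013,0.2,0.05],"yaw":0,"claw":1},
    {"offset":[-0.013,0.2,0.073],"yaw":0,"claw":1},
    {"offset":[-0.013,0.2,0.073],"yaw":0,"claw":1}
  ]
}}

```text
time: 17.9
ee_pos: [0.625, -0.0154, 0.0726]
tcp_rot: [-180.0, -0.0, -179.0]
wrist_force: [0.4, -0.7, -1.6]
opening: 0.0202
grasp_force: 49.1
```

{"op": "servo_tool", "data": {
  "rows": [
    {"offset":[0,0.1,0],"yaw":0,"claw":1},
    {"offset":[0,0.2,0],"yaw":0,"claw":1},
    {"offset":[0,0.3,0],"yaw":0,"claw":1},
    {"offset":[0,0.4,0],"yaw":0,"claw":1},
    {"offset":[0,0.4,0],"yaw":0,"claw":1}
  ]
}}

```text
time: 18.52
ee_pos: [0.6245, 0.0256, 0.0729]
tcp_rot: [180.0, -0.0, -179.0]
wrist_force: [0.1, -0.3, -1.9]
opening: 0.0204
grasp_force: 49.1
```

{"op": "servo_tool", "data": {
  "rows": [
    {"offset":[0,0.2,0],"yaw":0,"claw":1},
    {"offset":[0,0.4,0],"yaw":0,"claw":1},
    {"offset":[0,0.6,0],"yaw":0,"claw":1},
    {"offset":[0,0.8,0],"yaw":0,"claw":1},
    {"offset":[0,1.0,0],"yaw":0,"claw":1},
    {"offset":[0,1.0,0],"yaw":0,"claw":1}
  ]
}}

```text
time: 19.27
ee_pos: [0.6227, 0.1266, 0.0728]
tcp_rot: [180.0, -0.0, -178.9]
wrist_force: [-1.3, -1.2, -1.8]
opening: 0.0205
grasp_force: 49.2
```

{"op": "servo_tool", "data": {
  "rows": [
    {"offset":[0,0.2,0],"yaw":0,"claw":1},
    {"offset":[0,0.4,0],"yaw":0,"claw":1},
    {"offset":[0,0.6,0],"yaw":0,"claw":1},
    {"offset":[0,0.8,0],"yaw":0,"claw":1},
    {"offset":[0,1.0,0],"yaw":0,"claw":1},
    {"offset":[0,1.0,0],"yaw":0,"claw":1}
  ]
}}

```text
time: 20.02
ee_pos: [0.6209, 0.2266, 0.0727]
tcp_rot: [180.0, -0.0, -178.9]
wrist_force: [-0.7, 0.6, -2.0]
opening: 0.0203
grasp_force: 49.2
```

{"op": "servo_tool", "data": {
  "rows": [
    {"offset":[0,0.15,0],"yaw":0,"claw":1},
    {"offset":[0,0.25,0],"yaw":0,"claw":1},
    {"offset":[0,0.35,0],"yaw":0,"claw":1},
    {"offset":[0,0.4,0],"yaw":0,"claw":1},
    {"offset":[0,0.4,0],"yaw":0,"claw":1}
  ]
}}

```text
time: 20.65
ee_pos: [0.6204, 0.2649, 0.0728]
tcp_rot: [-180.0, -0.0, -179.0]
wrist_force: [0.3, -0.3, -2.3]
opening: 0.0201
grasp_force: 49.4
```

{"op": "servo_tool", "data": {
  "rows": [
    {"offset":[0,0.02,0],"yaw":0,"claw":1},
    {"offset":[0,0.04,0],"yaw":0,"claw":1},
    {"offset":[0,0.05,0],"yaw":0,"claw":1},
    {"offset":[0,0.05,0],"yaw":0,"claw":1}
  ]
}}

```text
time: 21.15
ee_pos: [0.6205, 0.2676, 0.0731]
tcp_rot: [-179.8, 0.0, -179.1]
wrist_force: [0.0, -7.5, 0.5]
opening: 0.0202
grasp_force: 49.7
```

{"op": "servo_tool", "data": {
  "rows": [
    {"offset":[0,-0.03,0],"yaw":0,"claw":0.9},
    {"offset":[0,-0.03,0],"yaw":0,"claw":0.5},
    {"offset":[0,-0.03,0],"yaw":0,"claw":0.5},
    {"offset":[0,-0.03,0],"yaw":0,"claw":0.5},
    {"offset":[0,-0.03,-0.1],"yaw":0,"claw":0.5},
    {"offset":[0,-0.03,-0.4],"yaw":0,"claw":0.5},
    {"offset":[0,-0.03,-0.7],"yaw":0,"claw":0.5},
    {"offset":[0,-0.03,-0.8],"yaw":0,"claw":0.5}
  ]
}}

```text
time: 22.15
ee_pos: [0.6212, 0.2671, 0.1557]
tcp_rot: [179.9, 0.2, -179.0]
wrist_force: [0.5, 0.4, 0.3]
opening: 0.0428
grasp_force: 0.0
```

{"op": "servo_tool", "data": {
  "rows": [
    {"offset":[0.16,-0.45,-0.1],"yaw":0,"claw":1},
    {"offset":[0.32,-0.9,-0.2],"yaw":0,"claw":1},
    {"offset":[0.32,-0.9,-0.2],"yaw":0,"claw":1}
  ]
}}

```text
time: 22.52
ee_pos: [0.5896, 0.1738, 0.1741]
tcp_rot: [180.0, 0.1, -179.2]
wrist_force: [0.4, 0.5, 0.3]
opening: -0.0
grasp_force: 0.0
```

{"op": "servo_tool", "data": {
  "rows": [
    {"offset":[0.16,-0.45,0],"yaw":0,"claw":1},
    {"offset":[0.32,-0.9,0],"yaw":0,"claw":1},
    {"offset":[0.32,-0.9,0],"yaw":0,"claw":1}
  ]
}}

```text
time: 22.9
ee_pos: [0.5589, 0.0838, 0.1727]
tcp_rot: [-180.0, -0.0, -179.2]
wrist_force: [0.6, 1.3, -0.0]
opening: -0.0001
grasp_force: 0.0
```

{"op": "servo_tool", "data": {
  "rows": [
    {"offset":[0.16,-0.45,0],"yaw":0,"claw":1},
    {"offset":[0.32,-0.9,0],"yaw":0,"claw":1},
    {"offset":[0.32,-0.9,0],"yaw":0,"claw":1}
  ]
}}

```text
time: 23.28
ee_pos: [0.5288, -0.0062, 0.1726]
tcp_rot: [-180.0, -0.0, -179.2]
wrist_force: [-0.3, 0.6, -1.0]
opening: -0.0001
grasp_force: 0.0
```

{"op": "servo_tool", "data": {
  "rows": [
    {"offset":[0.16,-0.45,0],"yaw":0,"claw":1},
    {"offset":[0.32,-0.9,0],"yaw":0,"claw":1},
    {"offset":[0.32,-0.9,0],"yaw":0,"claw":1}
  ]
}}

```text
time: 23.65
ee_pos: [0.4986, -0.0964, 0.1726]
tcp_rot: [180.0, -0.0, -179.2]
wrist_force: [0.1, 1.2, 0.4]
opening: -0.0002
grasp_force: 0.0
```

{"op": "servo_tool", "data": {
  "rows": [
    {"offset":[0.16,-0.45,0],"yaw":0,"claw":1},
    {"offset":[0.32,-0.9,0],"yaw":0,"claw":1},
    {"offset":[0.32,-0.9,0],"yaw":0,"claw":1},
    {"offset":[0.32,-0.9,0],"yaw":0,"claw":1}
  ]
}}

```text
time: 24.15
ee_pos: [0.4689, -0.1848, 0.1726]
tcp_rot: [180.0, -0.0, -179.0]
wrist_force: [0.1, 0.4, -0.4]
opening: 0.0001
grasp_force: 0.0
```

```bash
python3 -c "
from pots import *
to(.4696,-.1858,.112,-179.04)
s=shot('wrist')
for o in potsw(s): print(o)
cv2.imwrite('last.png',s[0][:,:,::-1])"
```

```text
at [ 0.4689 -0.1848  0.1726] [ 180.   -0. -179.] offset [-0.007 -0.011  0.606] yawturn 0.0003
{'px': array([132.8125, 309.375 ]), 'top': np.float64(0.1089), 'xy': (0.4662, -0.329), 'r': 12.4, 'lidz': np.float64(0.0722), 'n': np.int64(1836), 'lidxy': [0.4678, -0.3307]}
{'px': array([390.625 , 317.1875]), 'top': np.float64(0.1076), 'xy': (0.4689, -0.1853), 'r': 11.3, 'lidz': np.float64(0.0708), 'n': np.int64(1837), 'lidxy': [0.4702, -0.1856]}
{'px': array([181.25  , 482.8125]), 'top': np.float64(0.1075), 'xy': (0.5885, -0.3185), 'r': 13.3, 'lidz': np.float64(0.071), 'n': np.int64(1046), 'lidxy': [0.5911, -0.3207]}
```

{"op": "servo_tool", "data": {
  "rows": [
    {"offset":[-0.008,-0.008,0.4],"yaw":0,"claw":1},
    {"offset":[-0.008,-0.008,0.7],"yaw":0,"claw":1},
    {"offset":[-0.008,-0.008,0.75],"yaw":0,"claw":1},
    {"offset":[-0.008,-0.008,0.77],"yaw":0,"claw":1},
    {"offset":[-0.008,-0.008,0.79],"yaw":0,"claw":1},
    {"offset":[-0.008,-0.008,0.81],"yaw":0,"claw":1},
    {"offset":[-0.008,-0.008,0.83],"yaw":0,"claw":1},
    {"offset":[-0.008,-0.008,0.85],"yaw":0,"claw":1},
    {"offset":[-0.008,-0.008,0.865],"yaw":0,"claw":1},
    {"offset":[-0.008,-0.008,0.876],"yaw":0,"claw":1},
    {"offset":[-0.008,-0.008,0.876],"yaw":0,"claw":1}
  ]
}}

```text
time: 25.58
ee_pos: [0.4694, -0.187, 0.0867]
tcp_rot: [-180.0, 0.1, -179.0]
wrist_force: [-1.4, 1.2, 7.0]
opening: 0.0002
grasp_force: 3.7
```

{"op": "servo_tool", "data": {
  "rows": [
    {"offset":[0,0,0.01],"yaw":0,"claw":1},
    {"offset":[0,0,0.01],"yaw":0,"claw":1},
    {"offset":[0,0,0.015],"yaw":0,"claw":1},
    {"offset":[0,0,0.015],"yaw":0,"claw":1}
  ]
}}

```text
time: 26.08
ee_pos: [0.4698, -0.1871, 0.0864]
tcp_rot: [-179.9, 0.2, -179.0]
wrist_force: [-3.4, 1.4, 14.6]
opening: 0.0001
grasp_force: 7.7
```

{"op": "servo_tool", "data": {
  "rows": [
    {"offset":[0,0,0.015],"yaw":0,"claw":1},
    {"offset":[0,0,0.015],"yaw":0,"claw":1}
  ]
}}

```text
time: 26.32
ee_pos: [0.4702, -0.1874, 0.0863]
tcp_rot: [-179.9, 0.3, -179.0]
wrist_force: [-5.6, 2.8, 24.9]
opening: 0.0001
grasp_force: 12.4
```

{"op": "servo_tool", "data": {
  "rows": [
    {"offset":[0,0,-0.1],"yaw":0,"claw":1},
    {"offset":[0,0,-0.17],"yaw":0,"claw":0.4},
    {"offset":[0,0,-0.17],"yaw":0,"claw":0.4},
    {"offset":[0,0,-0.17],"yaw":0,"claw":0.4},
    {"offset":[0,0,-0.17],"yaw":0,"claw":0.4},
    {"offset":[0,0,0],"yaw":0,"claw":0.4},
    {"offset":[0,0,0.1],"yaw":0,"claw":0.4},
    {"offset":[0,0,0.16],"yaw":0,"claw":0.4},
    {"offset":[0,0,0.16],"yaw":0,"claw":0.4}
  ]
}}

```text
time: 27.45
ee_pos: [0.4685, -0.1866, 0.0656]
tcp_rot: [180.0, -0.1, -179.0]
wrist_force: [-0.7, 0.5, -0.6]
opening: 0.0511
grasp_force: 0.0
```

{"op": "servo_tool", "data": {
  "rows": [
    {"offset":[0,0,0],"yaw":0,"claw":0.7},
    {"offset":[0,0,0],"yaw":0,"claw":1},
    {"offset":[0,0,0],"yaw":0,"claw":1},
    {"offset":[0,0,0],"yaw":0,"claw":1},
    {"offset":[0,0,0],"yaw":0,"claw":1}
  ]
}}

```text
time: 28.08
ee_pos: [0.4692, -0.1868, 0.0668]
tcp_rot: [-180.0, 0.1, -179.0]
wrist_force: [-1.1, 1.7, 6.0]
opening: 0.0201
grasp_force: 49.0
```

```bash
python3 -c "
from h import *
to(.6255,-.06,.0795,-179.04)"
```

```text
at [ 0.4692 -0.1868  0.0668] [-1.80e+02  1.00e-01 -1.79e+02] offset [-1.585  1.241 -0.125] yawturn 0.0001
```

{"op": "servo_tool", "data": {
  "rows": [
    {"offset":[0,0,-0.14],"yaw":0,"claw":1},
    {"offset":[-0.1,0.08,-0.14],"yaw":0,"claw":1},
    {"offset":[-0.3,0.24,-0.14],"yaw":0,"claw":1},
    {"offset":[-0.55,0.43,-0.14],"yaw":0,"claw":1},
    {"offset":[-0.79,0.62,-0.14],"yaw":0,"claw":1}
  ]
}}

```text
time: 28.7
ee_pos: [0.5479, -0.1223, 0.0799]
tcp_rot: [180.0, -0.0, -179.0]
wrist_force: [0.1, -0.4, -1.8]
opening: 0.0197
grasp_force: 49.1
```

{"op": "servo_tool", "data": {
  "rows": [
    {"offset":[-0.25,0.2,0],"yaw":0,"claw":1},
    {"offset":[-0.5,0.4,0],"yaw":0,"claw":1},
    {"offset":[-0.79,0.62,0],"yaw":0,"claw":1},
    {"offset":[-0.79,0.62,0],"yaw":0,"claw":1},
    {"offset":[-0.79,0.62,0],"yaw":0,"claw":1}
  ]
}}

```text
time: 29.32
ee_pos: [0.6245, -0.0597, 0.0796]
tcp_rot: [-180.0, -0.1, -179.0]
wrist_force: [0.2, -0.5, -2.0]
opening: 0.0201
grasp_force: 49.2
```

```bash
cat > lid.py <<'E'
from h import *
# edge of held lid nearest robot, from depth
s=shot('wrist');P=cloud(s);o=get_obs();t=o['ee_pos']
z=P[...,2];d=np.hypot(P[...,0]-t[0],P[...,1]-t[1])
m=(d<.036)&(abs(z-np.median(z[(d<.028)&(d>.016)&(z>.05)&(z<.085)]))<.004)
print('lid z',np.median(z[m]).round(4),'xmin',np.percentile(P[m][:,0],.5).round(4),'y',np.percentile(P[m][:,1],[.5,99.5]).round(4),'->x',(np.percentile(P[m][:,0],.5)+.03).round(4))
cv2.imwrite('last.png',s[0][:,:,::-1])
E
python3 -c "
from h import *
to(.6255,-.012,.0735,-179.04)
import lid"
```

```text
at [ 0.6245 -0.0597  0.0796] [-1.80e+02 -1.00e-01 -1.79e+02] offset [-0.018  0.477  0.061] yawturn 0.0002
lid z 0.0774 xmin 0.596 y [-0.0879 -0.0303] ->x 0.626
```

{"op": "servo_tool", "data": {
  "rows": [
    {"offset":[-0.01,0.2,0],"yaw":0,"claw":1},
    {"offset":[-0.01,0.45,0.0],"yaw":0,"claw":1},
    {"offset":[-0.01,0.45,0.04],"yaw":0,"claw":1},
    {"offset":[-0.01,0.45,0.062],"yaw":0,"claw":1},
    {"offset":[-0.01,0.45,0.062],"yaw":0,"claw":1},
    {"offset":[-0.01,0.6,0.062],"yaw":0,"claw":1},
    {"offset":[-0.01,0.75,0.062],"yaw":0,"claw":1},
    {"offset":[-0.01,0.85,0.062],"yaw":0,"claw":1},
    {"offset":[-0.01,0.85,0.062],"yaw":0,"claw":1}
  ]
}}

```text
time: 30.5
ee_pos: [0.6243, 0.026, 0.0741]
tcp_rot: [-180.0, 0.0, -178.9]
wrist_force: [0.6, 0.4, -2.7]
opening: 0.0199
grasp_force: 49.3
```

{"op": "servo_tool", "data": {
  "rows": [
    {"offset":[0,0.2,0],"yaw":0,"claw":1},
    {"offset":[0,0.4,0],"yaw":0,"claw":1},
    {"offset":[0,0.6,0],"yaw":0,"claw":1},
    {"offset":[0,0.8,0],"yaw":0,"claw":1},
    {"offset":[0,1.0,0],"yaw":0,"claw":1},
    {"offset":[0,1.0,0],"yaw":0,"claw":1}
  ]
}}

```text
time: 31.25
ee_pos: [0.6225, 0.1268, 0.074]
tcp_rot: [180.0, -0.0, -178.9]
wrist_force: [-0.0, -0.0, -3.0]
opening: 0.0203
grasp_force: 49.4
```

{"op": "servo_tool", "data": {
  "rows": [
    {"offset":[0,0.2,0],"yaw":0,"claw":1},
    {"offset":[0,0.4,0],"yaw":0,"claw":1},
    {"offset":[0,0.6,0],"yaw":0,"claw":1},
    {"offset":[0,0.75,0],"yaw":0,"claw":1},
    {"offset":[0,0.8,0],"yaw":0,"claw":1},
    {"offset":[0,0.8,0],"yaw":0,"claw":1}
  ]
}}

```text
time: 32.0
ee_pos: [0.6212, 0.205, 0.074]
tcp_rot: [-180.0, -0.0, -179.0]
wrist_force: [0.6, 0.1, -1.8]
opening: 0.0202
grasp_force: 49.4
```

{"op": "servo_tool", "data": {
  "rows": [
    {"offset":[0,0.02,0],"yaw":0,"claw":1},
    {"offset":[0,0.04,0],"yaw":0,"claw":1},
    {"offset":[0,0.04,0],"yaw":0,"claw":1}
  ]
}}

```text
time: 32.38
ee_pos: [0.6213, 0.2075, 0.0742]
tcp_rot: [-179.9, 0.0, -179.1]
wrist_force: [-1.0, -5.6, -0.7]
opening: 0.0201
grasp_force: 49.6
```

{"op": "servo_tool", "data": {
  "rows": [
    {"offset":[0,0,0.01],"yaw":0,"claw":0.9},
    {"offset":[0,0,0.01],"yaw":0,"claw":0.5},
    {"offset":[0,0,0.01],"yaw":0,"claw":0.5},
    {"offset":[0,0,0.01],"yaw":0,"claw":0.5},
    {"offset":[0,0,-0.1],"yaw":0,"claw":0.5},
    {"offset":[0,0,-0.4],"yaw":0,"claw":0.5},
    {"offset":[0,0,-0.7],"yaw":0,"claw":0.5},
    {"offset":[0,0,-0.97],"yaw":0,"claw":0.5}
  ]
}}

```text
time: 33.38
ee_pos: [0.6213, 0.209, 0.1733]
tcp_rot: [180.0, 0.1, -179.0]
wrist_force: [-0.0, 0.4, -0.4]
opening: 0.0429
grasp_force: 0.0
```

{"op": "servo_tool", "data": {
  "rows": [
    {"offset":[0.13,-0.45,0],"yaw":0,"claw":1},
    {"offset":[0.27,-0.89,0],"yaw":0,"claw":1},
    {"offset":[0.27,-0.89,0],"yaw":0,"claw":1}
  ]
}}

```text
time: 33.75
ee_pos: [0.5954, 0.1171, 0.1728]
tcp_rot: [-180.0, 0.1, -179.2]
wrist_force: [-0.5, -0.2, 0.5]
opening: -0.0
grasp_force: 0.0
```

{"op": "servo_tool", "data": {
  "rows": [
    {"offset":[0.13,-0.45,0],"yaw":0,"claw":1},
    {"offset":[0.27,-0.89,0],"yaw":0,"claw":1},
    {"offset":[0.27,-0.89,0],"yaw":0,"claw":1}
  ]
}}

```text
time: 34.12
ee_pos: [0.57, 0.0283, 0.1722]
tcp_rot: [-180.0, 0.1, -179.2]
wrist_force: [0.2, 0.1, 1.1]
opening: 0.0002
grasp_force: 0.0
```

{"op": "servo_tool", "data": {
  "rows": [
    {"offset":[0.13,-0.45,0],"yaw":0,"claw":1},
    {"offset":[0.27,-0.89,0],"yaw":0,"claw":1},
    {"offset":[0.27,-0.89,0],"yaw":0,"claw":1}
  ]
}}

```text
time: 34.5
ee_pos: [0.5448, -0.0606, 0.1718]
tcp_rot: [-180.0, 0.1, -179.2]
wrist_force: [-0.8, 0.9, -0.4]
opening: -0.0002
grasp_force: 0.0
```

{"op": "servo_tool", "data": {
  "rows": [
    {"offset":[0.13,-0.45,0],"yaw":0,"claw":1},
    {"offset":[0.27,-0.89,0],"yaw":0,"claw":1},
    {"offset":[0.27,-0.89,0],"yaw":0,"claw":1}
  ]
}}

```text
time: 34.88
ee_pos: [0.5195, -0.1498, 0.1714]
tcp_rot: [-180.0, 0.0, -179.1]
wrist_force: [-0.3, 1.0, 0.2]
opening: 0.0002
grasp_force: 0.0
```

{"op": "servo_tool", "data": {
  "rows": [
    {"offset":[0.13,-0.45,0],"yaw":0,"claw":1},
    {"offset":[0.27,-0.89,0],"yaw":0,"claw":1},
    {"offset":[0.27,-0.89,0],"yaw":0,"claw":1}
  ]
}}

```text
time: 35.25
ee_pos: [0.4942, -0.2389, 0.1711]
tcp_rot: [180.0, 0.0, -179.1]
wrist_force: [-0.3, 0.7, 0.1]
opening: 0.0
grasp_force: 0.0
```

{"op": "servo_tool", "data": {
  "rows": [
    {"offset":[0.13,-0.45,0],"yaw":0,"claw":1},
    {"offset":[0.27,-0.89,0],"yaw":0,"claw":1},
    {"offset":[0.27,-0.89,0],"yaw":0,"claw":1},
    {"offset":[0.27,-0.89,0],"yaw":0,"claw":1}
  ]
}}

```text
time: 35.75
ee_pos: [0.4693, -0.3263, 0.1711]
tcp_rot: [180.0, 0.0, -179.0]
wrist_force: [-0.4, -0.5, 0.4]
opening: -0.0
grasp_force: 0.0
```

```bash
python3 -c "
from pots import *
to(.4675,-.3305,.085,-179.04)
s=shot('wrist')
for o in potsw(s): print(o)
cv2.imwrite('last.png',s[0][:,:,::-1])"
```

```text
at [ 0.4693 -0.3263  0.1711] [ 180.    0. -179.] offset [ 0.019 -0.042  0.861] yawturn 0.0004
{'px': array([382.8125, 314.0625]), 'top': np.float64(0.1089), 'xy': (0.4668, -0.3311), 'r': 11.3, 'lidz': np.float64(0.0723), 'n': np.int64(1904), 'lidxy': [0.4678, -0.3316]}
{'px': array([393.75, 500.  ]), 'top': np.float64(0.1079), 'xy': (0.5908, -0.3234), 'r': 11.2, 'lidz': None, 'n': np.int64(0), 'lidxy': None}
```

{"op": "servo_tool", "data": {
  "rows": [
    {"offset":[0.02,-0.048,0.4],"yaw":0,"claw":1},
    {"offset":[0.02,-0.048,0.68],"yaw":0,"claw":1},
    {"offset":[0.02,-0.048,0.74],"yaw":0,"claw":1},
    {"offset":[0.02,-0.048,0.76],"yaw":0,"claw":1},
    {"offset":[0.02,-0.048,0.78],"yaw":0,"claw":1},
    {"offset":[0.02,-0.048,0.8],"yaw":0,"claw":1},
    {"offset":[0.02,-0.048,0.82],"yaw":0,"claw":1},
    {"offset":[0.02,-0.048,0.84],"yaw":0,"claw":1},
    {"offset":[0.02,-0.048,0.86],"yaw":0,"claw":1},
    {"offset":[0.02,-0.048,0.875],"yaw":0,"claw":1},
    {"offset":[0.02,-0.048,0.875],"yaw":0,"claw":1}
  ]
}}

```text
time: 37.17
ee_pos: [0.4673, -0.3331, 0.0864]
tcp_rot: [-179.9, 0.2, -179.0]
wrist_force: [-1.2, 2.3, 12.9]
opening: 0.0003
grasp_force: 6.0
```

{"op": "servo_tool", "data": {
  "rows": [
    {"offset":[0,0,0.015],"yaw":0,"claw":1},
    {"offset":[0,0,0.015],"yaw":0,"claw":1},
    {"offset":[0,0,0.015],"yaw":0,"claw":1}
  ]
}}

```text
time: 37.55
ee_pos: [0.4676, -0.3334, 0.0864]
tcp_rot: [-179.8, 0.3, -179.0]
wrist_force: [-3.6, 3.0, 21.2]
opening: -0.0001
grasp_force: 10.4
```

{"op": "servo_tool", "data": {
  "rows": [
    {"offset":[0,0,-0.1],"yaw":0,"claw":1},
    {"offset":[0,0,-0.17],"yaw":0,"claw":0.4},
    {"offset":[0,0.01,-0.17],"yaw":0,"claw":0.4},
    {"offset":[0,0.01,-0.17],"yaw":0,"claw":0.4},
    {"offset":[0,0.01,-0.17],"yaw":0,"claw":0.4},
    {"offset":[0,0.01,0],"yaw":0,"claw":0.4},
    {"offset":[0,0.01,0.1],"yaw":0,"claw":0.4},
    {"offset":[0,0.01,0.16],"yaw":0,"claw":0.4},
    {"offset":[0,0.01,0.16],"yaw":0,"claw":0.4}
  ]
}}

```text
time: 38.67
ee_pos: [0.466, -0.3314, 0.0654]
tcp_rot: [180.0, -0.1, -179.0]
wrist_force: [0.2, -0.7, 0.5]
opening: 0.0512
grasp_force: 0.0
```

{"op": "servo_tool", "data": {
  "rows": [
    {"offset":[0,0,0],"yaw":0,"claw":0.7},
    {"offset":[0,0,0],"yaw":0,"claw":1},
    {"offset":[0,0,0],"yaw":0,"claw":1},
    {"offset":[0,0,0],"yaw":0,"claw":1},
    {"offset":[0,0,0],"yaw":0,"claw":1}
  ]
}}

```text
time: 39.3
ee_pos: [0.4666, -0.3319, 0.0668]
tcp_rot: [-180.0, 0.1, -179.0]
wrist_force: [-1.3, -0.7, 5.2]
opening: 0.0199
grasp_force: 49.1
```

```bash
python3 -c "
from h import *
to(.6255,-.06,.0795,-179.04)"
```

```text
at [ 0.4666 -0.3319  0.0668] [-1.80e+02  1.00e-01 -1.79e+02] offset [-1.634  2.692 -0.128] yawturn 0.0
```

{"op": "servo_tool", "data": {
  "rows": [
    {"offset":[0,0,-0.13],"yaw":0,"claw":1},
    {"offset":[-0.1,0.15,-0.13],"yaw":0,"claw":1},
    {"offset":[-0.25,0.4,-0.13],"yaw":0,"claw":1},
    {"offset":[-0.4,0.65,-0.13],"yaw":0,"claw":1},
    {"offset":[-0.545,0.897,-0.13],"yaw":0,"claw":1}
  ]
}}

```text
time: 39.92
ee_pos: [0.5199, -0.2392, 0.0787]
tcp_rot: [180.0, -0.0, -179.0]
wrist_force: [0.6, 0.3, -1.6]
opening: 0.0199
grasp_force: 49.1
```

{"op": "servo_tool", "data": {
  "rows": [
    {"offset":[-0.18,0.3,0],"yaw":0,"claw":1},
    {"offset":[-0.36,0.6,0],"yaw":0,"claw":1},
    {"offset":[-0.545,0.897,0],"yaw":0,"claw":1}
  ]
}}

```text
time: 40.3
ee_pos: [0.5727, -0.1483, 0.0788]
tcp_rot: [180.0, -0.0, -179.0]
wrist_force: [-0.0, -0.1, -3.0]
opening: 0.0201
grasp_force: 49.1
```

{"op": "servo_tool", "data": {
  "rows": [
    {"offset":[-0.18,0.3,0],"yaw":0,"claw":1},
    {"offset":[-0.36,0.6,0],"yaw":0,"claw":1},
    {"offset":[-0.545,0.897,0],"yaw":0,"claw":1},
    {"offset":[-0.545,0.897,0],"yaw":0,"claw":1},
    {"offset":[-0.545,0.897,0],"yaw":0,"claw":1}
  ]
}}

```text
time: 40.92
ee_pos: [0.6249, -0.0593, 0.0787]
tcp_rot: [-180.0, -0.1, -179.0]
wrist_force: [0.2, -0.7, -1.9]
opening: 0.0203
grasp_force: 49.2
```

```bash
python3 -c "
from h import *
to(.625,-.012,.0735,-179.04)
import lid"
```

```text
at [ 0.6249 -0.0593  0.0787] [-1.80e+02 -1.00e-01 -1.79e+02] offset [-0.01   0.473  0.052] yawturn 0.0003
lid z 0.0765 xmin 0.5967 y [-0.0876 -0.0302] ->x 0.6267
```

{"op": "servo_tool", "data": {
  "rows": [
    {"offset":[-0.006,0.2,0],"yaw":0,"claw":1},
    {"offset":[-0.006,0.45,0.0],"yaw":0,"claw":1},
    {"offset":[-0.006,0.45,0.03],"yaw":0,"claw":1},
    {"offset":[-0.006,0.45,0.05],"yaw":0,"claw":1},
    {"offset":[-0.006,0.45,0.05],"yaw":0,"claw":1},
    {"offset":[-0.006,0.6,0.05],"yaw":0,"claw":1},
    {"offset":[-0.006,0.75,0.05],"yaw":0,"claw":1},
    {"offset":[-0.006,0.85,0.05],"yaw":0,"claw":1},
    {"offset":[-0.006,0.85,0.05],"yaw":0,"claw":1}
  ]
}}

```text
time: 42.1
ee_pos: [0.6244, 0.0263, 0.0741]
tcp_rot: [180.0, 0.0, -178.9]
wrist_force: [-0.1, -0.4, -2.2]
opening: 0.0202
grasp_force: 49.4
```

Target contact is y≈0.147.

{"op": "servo_tool", "data": {
  "rows": [
    {"offset":[0,0.2,0],"yaw":0,"claw":1},
    {"offset":[0,0.4,0],"yaw":0,"claw":1},
    {"offset":[0,0.6,0],"yaw":0,"claw":1},
    {"offset":[0,0.8,0],"yaw":0,"claw":1},
    {"offset":[0,1.0,0],"yaw":0,"claw":1},
    {"offset":[0,1.0,0],"yaw":0,"claw":1}
  ]
}}

```text
time: 42.85
ee_pos: [0.6226, 0.1271, 0.074]
tcp_rot: [180.0, -0.0, -178.9]
wrist_force: [0.1, -0.5, -2.4]
opening: 0.02
grasp_force: 49.4
```

{"op": "servo_tool", "data": {
  "rows": [
    {"offset":[0,0.1,0],"yaw":0,"claw":1},
    {"offset":[0,0.17,0],"yaw":0,"claw":1},
    {"offset":[0,0.2,0],"yaw":0,"claw":1},
    {"offset":[0,0.22,0],"yaw":0,"claw":1},
    {"offset":[0,0.22,0],"yaw":0,"claw":1}
  ]
}}

```text
time: 43.48
ee_pos: [0.6223, 0.1471, 0.0741]
tcp_rot: [-180.0, -0.0, -179.0]
wrist_force: [0.9, -0.5, -2.8]
opening: 0.0199
grasp_force: 49.5
```

{"op": "servo_tool", "data": {
  "rows": [
    {"offset":[0,0.02,0],"yaw":0,"claw":1},
    {"offset":[0,0.03,0],"yaw":0,"claw":1},
    {"offset":[0,0.03,0],"yaw":0,"claw":1}
  ]
}}

```text
time: 43.85
ee_pos: [0.6225, 0.1482, 0.0743]
tcp_rot: [-179.8, 0.0, -179.1]
wrist_force: [-0.0, -8.9, 0.1]
opening: 0.02
grasp_force: 49.6
```

{"op": "servo_tool", "data": {
  "rows": [
    {"offset":[0,0,0.01],"yaw":0,"claw":0.9},
    {"offset":[0,0,0.01],"yaw":0,"claw":0.5},
    {"offset":[0,0,0.01],"yaw":0,"claw":0.5},
    {"offset":[0,0,0.01],"yaw":0,"claw":0.5},
    {"offset":[0,0,-0.1],"yaw":0,"claw":0.5},
    {"offset":[0,0,-0.4],"yaw":0,"claw":0.5},
    {"offset":[0,0,-0.7],"yaw":0,"claw":0.5},
    {"offset":[0,0,-0.97],"yaw":0,"claw":0.5}
  ]
}}

```text
time: 44.85
ee_pos: [0.6224, 0.1503, 0.1733]
tcp_rot: [180.0, 0.1, -179.0]
wrist_force: [-0.0, 0.9, -0.8]
opening: 0.0423
grasp_force: 0.0
```

{"op": "servo_tool", "data": {
  "rows": [
    {"offset":[0.04,-0.47,0],"yaw":0,"claw":1},
    {"offset":[0.08,-0.94,0],"yaw":0,"claw":1},
    {"offset":[0.08,-0.94,0],"yaw":0,"claw":1}
  ]
}}

```text
time: 45.22
ee_pos: [0.6159, 0.0535, 0.1723]
tcp_rot: [-180.0, 0.1, -179.2]
wrist_force: [0.5, 0.1, -0.6]
opening: -0.0
grasp_force: 0.0
```

{"op": "servo_tool", "data": {
  "rows": [
    {"offset":[0.04,-0.47,0],"yaw":0,"claw":1},
    {"offset":[0.08,-0.94,0],"yaw":0,"claw":1},
    {"offset":[0.08,-0.94,0],"yaw":0,"claw":1}
  ]
}}

```text
time: 45.6
ee_pos: [0.6095, -0.0401, 0.1718]
tcp_rot: [-180.0, 0.0, -179.2]
wrist_force: [-0.7, -0.0, -0.1]
opening: -0.0002
grasp_force: 0.0
```

{"op": "servo_tool", "data": {
  "rows": [
    {"offset":[0.04,-0.47,0],"yaw":0,"claw":1},
    {"offset":[0.08,-0.94,0],"yaw":0,"claw":1},
    {"offset":[0.08,-0.94,0],"yaw":0,"claw":1}
  ]
}}

```text
time: 45.98
ee_pos: [0.6031, -0.1336, 0.1713]
tcp_rot: [-180.0, 0.0, -179.2]
wrist_force: [0.3, 0.3, -0.3]
opening: 0.0
grasp_force: 0.0
```

{"op": "servo_tool", "data": {
  "rows": [
    {"offset":[0.04,-0.47,0],"yaw":0,"claw":1},
    {"offset":[0.08,-0.94,0],"yaw":0,"claw":1},
    {"offset":[0.08,-0.94,0],"yaw":0,"claw":1}
  ]
}}

```text
time: 46.35
ee_pos: [0.5968, -0.2273, 0.171]
tcp_rot: [180.0, -0.0, -179.1]
wrist_force: [0.3, 0.7, 0.6]
opening: -0.0002
grasp_force: 0.0
```

{"op": "servo_tool", "data": {
  "rows": [
    {"offset":[0.04,-0.47,0],"yaw":0,"claw":1},
    {"offset":[0.08,-0.94,0],"yaw":0,"claw":1},
    {"offset":[0.08,-0.94,0],"yaw":0,"claw":1},
    {"offset":[0.08,-0.94,0],"yaw":0,"claw":1}
  ]
}}

```text
time: 46.85
ee_pos: [0.5909, -0.3188, 0.1712]
tcp_rot: [180.0, 0.0, -179.0]
wrist_force: [-0.2, 0.5, 0.5]
opening: 0.0
grasp_force: 0.0
```

```bash
python3 -c "
from pots import *
to(.5912,-.3225,.082,-179.04)
s=shot('wrist')
for o in potsw(s): print(o)
cv2.imwrite('last.png',s[0][:,:,::-1])"
```

```text
at [ 0.5909 -0.3188  0.1712] [ 180.    0. -179.] offset [-0.002 -0.038  0.892] yawturn 0.0004
{'px': array([387.5 , 318.75]), 'top': np.float64(0.108), 'xy': (0.5911, -0.3213), 'r': 11.3, 'lidz': np.float64(0.0713), 'n': np.int64(1855), 'lidxy': [0.5923, -0.3214]}
```

{"op": "servo_tool", "data": {
  "rows": [
    {"offset":[-0.008,-0.024,0.4],"yaw":0,"claw":1},
    {"offset":[-0.008,-0.024,0.68],"yaw":0,"claw":1},
    {"offset":[-0.008,-0.024,0.74],"yaw":0,"claw":1},
    {"offset":[-0.008,-0.024,0.76],"yaw":0,"claw":1},
    {"offset":[-0.008,-0.024,0.78],"yaw":0,"claw":1},
    {"offset":[-0.008,-0.024,0.8],"yaw":0,"claw":1},
    {"offset":[-0.008,-0.024,0.82],"yaw":0,"claw":1},
    {"offset":[-0.008,-0.024,0.84],"yaw":0,"claw":1},
    {"offset":[-0.008,-0.024,0.86],"yaw":0,"claw":1},
    {"offset":[-0.008,-0.024,0.875],"yaw":0,"claw":1},
    {"offset":[-0.008,-0.024,0.875],"yaw":0,"claw":1}
  ]
}}

```text
time: 48.28
ee_pos: [0.5919, -0.3232, 0.0864]
tcp_rot: [-179.9, 0.2, -179.0]
wrist_force: [-1.5, 1.5, 11.6]
opening: -0.0
grasp_force: 5.6
```

{"op": "servo_tool", "data": {
  "rows": [
    {"offset":[0,0,0.015],"yaw":0,"claw":1},
    {"offset":[0,0,0.015],"yaw":0,"claw":1},
    {"offset":[0,0,0.015],"yaw":0,"claw":1}
  ]
}}

```text
time: 48.65
ee_pos: [0.5922, -0.3234, 0.0864]
tcp_rot: [-179.9, 0.3, -179.0]
wrist_force: [-2.8, 2.4, 18.4]
opening: -0.0001
grasp_force: 9.2
```

Home. Grip it.

{"op": "servo_tool", "data": {
  "rows": [
    {"offset":[0,0,-0.1],"yaw":0,"claw":1},
    {"offset":[0,0,-0.17],"yaw":0,"claw":0.4},
    {"offset":[0,0.01,-0.17],"yaw":0,"claw":0.4},
    {"offset":[0,0.01,-0.17],"yaw":0,"claw":0.4},
    {"offset":[0,0.01,-0.17],"yaw":0,"claw":0.4},
    {"offset":[0,0.01,0],"yaw":0,"claw":0.4},
    {"offset":[0,0.01,0.1],"yaw":0,"claw":0.4},
    {"offset":[0,0.01,0.16],"yaw":0,"claw":0.4},
    {"offset":[0,0.01,0.16],"yaw":0,"claw":0.4}
  ]
}}

```text
time: 49.78
ee_pos: [0.5907, -0.3216, 0.0653]
tcp_rot: [180.0, -0.1, -179.0]
wrist_force: [-0.6, 0.8, 0.8]
opening: 0.0514
grasp_force: 0.0
```

{"op": "servo_tool", "data": {
  "rows": [
    {"offset":[0,0,0],"yaw":0,"claw":0.7},
    {"offset":[0,0,0],"yaw":0,"claw":1},
    {"offset":[0,0,0],"yaw":0,"claw":1},
    {"offset":[0,0,0],"yaw":0,"claw":1},
    {"offset":[0,0,0],"yaw":0,"claw":1}
  ]
}}

```text
time: 50.4
ee_pos: [0.5913, -0.3219, 0.0668]
tcp_rot: [-180.0, 0.1, -179.0]
wrist_force: [-0.3, 1.8, 5.9]
opening: 0.02
grasp_force: 49.1
```

```bash
python3 -c "
from h import *
to(.6255,-.06,.0795,-179.04)"
```

```text
at [ 0.5913 -0.3219  0.0668] [-1.80e+02  1.00e-01 -1.79e+02] offset [-0.386  2.612 -0.128] yawturn 0.0001
```

{"op": "servo_tool", "data": {
  "rows": [
    {"offset":[0,0,-0.13],"yaw":0,"claw":1},
    {"offset":[-0.02,0.15,-0.13],"yaw":0,"claw":1},
    {"offset":[-0.06,0.4,-0.13],"yaw":0,"claw":1},
    {"offset":[-0.1,0.65,-0.13],"yaw":0,"claw":1},
    {"offset":[-0.127,0.87,-0.13],"yaw":0,"claw":1}
  ]
}}

```text
time: 51.02
ee_pos: [0.6024, -0.2321, 0.0789]
tcp_rot: [180.0, -0.0, -179.0]
wrist_force: [-0.1, -0.4, -2.0]
opening: 0.0202
grasp_force: 49.1
```

{"op": "servo_tool", "data": {
  "rows": [
    {"offset":[-0.05,0.3,0],"yaw":0,"claw":1},
    {"offset":[-0.1,0.6,0],"yaw":0,"claw":1},
    {"offset":[-0.127,0.87,0],"yaw":0,"claw":1}
  ]
}}

```text
time: 51.4
ee_pos: [0.6135, -0.145, 0.079]
tcp_rot: [180.0, -0.0, -179.0]
wrist_force: [0.0, 0.5, -1.7]
opening: 0.0202
grasp_force: 49.1
```

{"op": "servo_tool", "data": {
  "rows": [
    {"offset":[-0.05,0.3,0],"yaw":0,"claw":1},
    {"offset":[-0.1,0.6,0],"yaw":0,"claw":1},
    {"offset":[-0.127,0.87,0],"yaw":0,"claw":1},
    {"offset":[-0.127,0.87,0],"yaw":0,"claw":1},
    {"offset":[-0.127,0.87,0],"yaw":0,"claw":1}
  ]
}}

```text
time: 52.02
ee_pos: [0.6246, -0.0598, 0.0791]
tcp_rot: [-180.0, -0.0, -179.0]
wrist_force: [0.6, -0.1, -2.1]
opening: 0.0203
grasp_force: 49.2
```

```bash
python3 -c "
from h import *
to(.625,-.012,.0735,-179.04)
import lid"
```

```text
at [ 0.6246 -0.0598  0.0791] [-180.   -0. -179.] offset [-0.013  0.477  0.055] yawturn 0.0003
lid z 0.0769 xmin 0.5961 y [-0.088  -0.0304] ->x 0.6261
```

Same as before; in it goes (contact expected at y≈0.088).

{"op": "servo_tool", "data": {
  "rows": [
    {"offset":[-0.01,0.2,0],"yaw":0,"claw":1},
    {"offset":[-0.01,0.45,0.0],"yaw":0,"claw":1},
    {"offset":[-0.01,0.45,0.03],"yaw":0,"claw":1},
    {"offset":[-0.01,0.45,0.052],"yaw":0,"claw":1},
    {"offset":[-0.01,0.45,0.052],"yaw":0,"claw":1},
    {"offset":[-0.01,0.6,0.052],"yaw":0,"claw":1},
    {"offset":[-0.01,0.75,0.052],"yaw":0,"claw":1},
    {"offset":[-0.01,0.85,0.052],"yaw":0,"claw":1},
    {"offset":[-0.01,0.85,0.052],"yaw":0,"claw":1}
  ]
}}

```text
time: 53.2
ee_pos: [0.6243, 0.0259, 0.0739]
tcp_rot: [180.0, 0.0, -178.9]
wrist_force: [-0.3, -0.4, -2.0]
opening: 0.0202
grasp_force: 49.4
```

{"op": "servo_tool", "data": {
  "rows": [
    {"offset":[0,0.2,0],"yaw":0,"claw":1},
    {"offset":[0,0.4,0],"yaw":0,"claw":1},
    {"offset":[0,0.55,0],"yaw":0,"claw":1},
    {"offset":[0,0.6,0],"yaw":0,"claw":1},
    {"offset":[0,0.62,0],"yaw":0,"claw":1},
    {"offset":[0,0.62,0],"yaw":0,"claw":1}
  ]
}}

```text
time: 53.95
ee_pos: [0.6233, 0.0865, 0.0738]
tcp_rot: [-180.0, -0.0, -179.0]
wrist_force: [-0.0, -0.1, -1.9]
opening: 0.0202
grasp_force: 49.4
```

{"op": "servo_tool", "data": {
  "rows": [
    {"offset":[0,0.02,0],"yaw":0,"claw":1},
    {"offset":[0,0.035,0],"yaw":0,"claw":1},
    {"offset":[0,0.035,0],"yaw":0,"claw":1}
  ]
}}

```text
time: 54.32
ee_pos: [0.6234, 0.0883, 0.0741]
tcp_rot: [-179.8, 0.0, -179.1]
wrist_force: [-0.0, -8.1, -1.6]
opening: 0.0204
grasp_force: 49.6
```

{"op": "servo_tool", "data": {
  "rows": [
    {"offset":[0,0,0.01],"yaw":0,"claw":0.9},
    {"offset":[0,0,0.01],"yaw":0,"claw":0.5},
    {"offset":[0,0,0.01],"yaw":0,"claw":0.5},
    {"offset":[0,0,0.01],"yaw":0,"claw":0.5},
    {"offset":[0,0,-0.1],"yaw":0,"claw":0.5},
    {"offset":[0,0,-0.4],"yaw":0,"claw":0.5},
    {"offset":[0,0,-0.7],"yaw":0,"claw":0.5},
    {"offset":[0,0,-0.97],"yaw":0,"claw":0.5}
  ]
}}

```text
time: 55.32
ee_pos: [0.6233, 0.0904, 0.1731]
tcp_rot: [180.0, 0.1, -179.0]
wrist_force: [0.6, 0.5, 0.4]
opening: 0.0428
grasp_force: 0.0
```

{"op": "servo_tool", "data": {
  "rows": [
    {"offset":[0.45,0,-0.4],"yaw":0,"claw":0},
    {"offset":[0.9,0,-0.6],"yaw":0,"claw":0},
    {"offset":[0.9,0,-0.6],"yaw":0,"claw":0}
  ]
}}

```text
time: 55.7
ee_pos: [0.532, 0.089, 0.2351]
tcp_rot: [179.9, 0.3, -179.0]
wrist_force: [0.6, 0.3, -0.7]
opening: 0.0855
grasp_force: 0.0
```

{"op": "servo_tool", "data": {
  "rows": [
    {"offset":[0.45,0,0],"yaw":0,"claw":0},
    {"offset":[0.8,0,0],"yaw":0,"claw":0},
    {"offset":[0.8,0,0],"yaw":0,"claw":0},
    {"offset":[0.8,0,0],"yaw":0,"claw":0}
  ]
}}

```text
time: 56.2
ee_pos: [0.454, 0.0875, 0.231]
tcp_rot: [180.0, 0.0, -179.0]
wrist_force: [-0.4, -0.6, -0.8]
opening: 0.0853
grasp_force: 0.0
```

```bash
python3 -c "
from pots import *
import pickle
s=shot('wrist');pickle.dump(s,open('w8.pkl','wb'))
for o in potsw(s): print(o)
save(np.clip(cv2.resize(s[0],(800,600),interpolation=cv2.INTER_CUBIC)*1.4,0,255).astype(np.uint8),'w8.png')"
```

```text
{'px': array([389.0625, 485.9375]), 'top': np.float64(0.1071), 'xy': (0.6213, 0.0866), 'r': 12.7, 'lidz': np.float64(0.0722), 'n': np.int64(996), 'lidxy': [0.6213, 0.0867]}
{'px': array([462.5   , 485.9375]), 'top': np.float64(0.1069), 'xy': (0.6207, 0.1471), 'r': 12.7, 'lidz': np.float64(0.0714), 'n': np.int64(1076), 'lidxy': [0.6207, 0.1471]}
{'px': array([529.6875, 487.5   ]), 'top': np.float64(0.1072), 'xy': (0.6199, 0.2051), 'r': 12.3, 'lidz': np.float64(0.0711), 'n': np.int64(605), 'lidxy': [0.6218, 0.2003]}
```

View pics/w8.png

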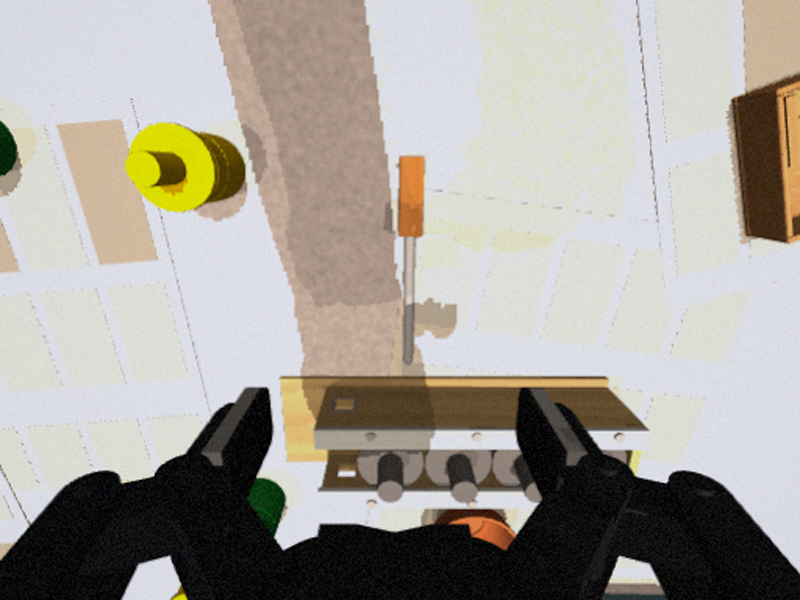

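The four pots are in line in the rack (three seen, knobs at (390,487), (462,487), (530,487)). The pin lies straight from (411,196) to its tip at (407,362), and the near eye is at (343,404).

```bash
python3 -c "
from h import *
import pickle
s=pickle.load(open('w8.pkl','rb'));P=cloud(s)
hsv=cv2.cvtColor(s[0],cv2.COLOR_RGB2HSV)
m=np.zeros(hsv.shape[:2],bool);m[95:156,250:276]=1
m&=(hsv[...,1]>140)&(hsv[...,0]<18)&(P[...,2]>.024)
px=np.argwhere(m)[:,::-1];W=onplane(s,px,.030)[:,:2]
print('handle',cv2.minAreaRect((W*1000).astype(np.float32)),np.median(P[m],0).round(4))
c=lambda *a:[((x+.5)/1.5625-.5,(y+.5)/1.5625-.5) for x,y in a]
print('rod',onplane(s,c((409.5,242),(407.5,362)),.005).round(4).tolist())
C,v=rays(s,c((343.5,404),(332,399),(354,410)))
print('eye',(C+v*((.5835-C[0])/v[:,0])[:,None]).round(4).tolist())
# eye corners
g=cv2.resize(s[0][248:272,205:235],(750,600),interpolation=cv2.INTER_CUBIC);save(np.clip(g*1.6,0,255).astype(np.uint8),'eye.png')
to(.397,.1005,.02,-179.04)
"
```

```text
handle ((396.91802978515625, 101.10110473632812), (18.930862426757812, 61.853919982910156), 89.61014556884766) [0.3961 0.101  0.0288]
rod [[0.438, 0.102, 0.005], [0.5569, 0.1033, 0.005]]
eye [[0.5835, 0.0436, 0.0408], [0.5835, 0.0318, 0.0322], [0.5835, 0.0542, 0.0508]]
at [0.4541 0.0875 0.2307] [ 180.    0. -179.] offset [0.568 0.14  2.107] yawturn 0.0
```

View pics/eye.png

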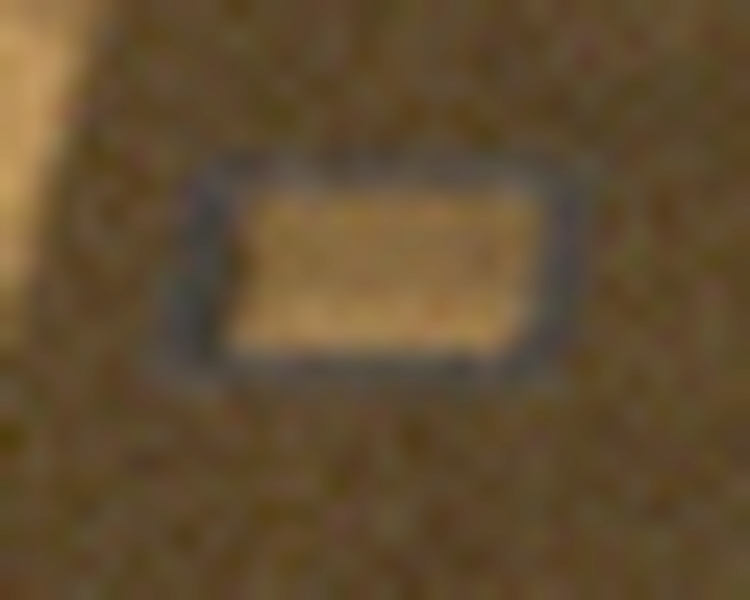

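{"op": "servo_tool", "data": {
  "rows": [
    {"offset":[0.3,0.07,0.45],"yaw":0,"claw":0},
    {"offset":[0.568,0.145,0.9],"yaw":0,"claw":0},
    {"offset":[0.568,0.145,0.9],"yaw":0,"claw":0},
    {"offset":[0.568,0.145,0.9],"yaw":0,"claw":0}
  ]
}}

```text
time: 56.75
ee_pos: [0.3976, 0.1011, 0.1421]
tcp_rot: [180.0, 0.1, -179.0]
wrist_force: [0.9, 0.1, 0.9]
opening: 0.0856
grasp_force: 0.0
```

{"op": "servo_tool", "data": {
  "rows": [
    {"offset":[0,0,0.4],"yaw":0,"claw":0},
    {"offset":[0,0,0.9],"yaw":0,"claw":0},
    {"offset":[0,0,0.9],"yaw":0,"claw":0}
  ]
}}

```text
time: 57.12
ee_pos: [0.3961, 0.1006, 0.05]
tcp_rot: [-180.0, -0.2, -179.1]
wrist_force: [0.1, -0.4, 0.7]
opening: 0.0852
grasp_force: 0.0
```

```bash
python3 -c "
from h import *
to(.397,.101,.0008,-179.04)"
```

```text
at [0.3961 0.1006 0.05  ] [-180.    -0.2 -179.1] offset [-0.011  0.004  0.492] yawturn -0.0001
```

{"op": "servo_tool", "data": {
  "rows": [
    {"offset":[0,0,0.25],"yaw":0,"claw":0},
    {"offset":[0,0,0.42],"yaw":0,"claw":0},
    {"offset":[0,0,0.49],"yaw":0,"claw":0},
    {"offset":[0,0,0.49],"yaw":0,"claw":0},
    {"offset":[0,0,0.49],"yaw":0,"claw":0.5},
    {"offset":[0,0,0.49],"yaw":0,"claw":1},
    {"offset":[0,0,0.49],"yaw":0,"claw":1},
    {"offset":[0,0,0.49],"yaw":0,"claw":1},
    {"offset":[0,0,0.49],"yaw":0,"claw":1},
    {"offset":[0,0,0.49],"yaw":0,"claw":1}
  ],
  "squeeze": 70
}}

```text
time: 58.38
ee_pos: [0.3964, 0.101, 0.0023]
tcp_rot: [180.0, 0.0, -179.0]
wrist_force: [-0.1, -0.2, 5.6]
opening: 0.0178
grasp_force: 69.2
```

{"op": "servo_tool", "data": {
  "rows": [
    {"offset":[0,0,-0.15],"yaw":0,"claw":1},
    {"offset":[0,0,-0.35],"yaw":0,"claw":1},
    {"offset":[0,0,-0.35],"yaw":0,"claw":1},
    {"offset":[0,0,-0.35],"yaw":0,"claw":1}
  ]
}}

```text
time: 58.88
ee_pos: [0.396, 0.1009, 0.0365]
tcp_rot: [-180.0, -0.0, -179.0]
wrist_force: [0.2, 1.0, -1.4]
opening: 0.0183
grasp_force: 68.5
```

```bash
cat > pin.py <<'E'
from h import *
o=get_obs();s=shot('wrist');P=cloud(s);z=P[...,2];t=o['ee_pos'];im=s[0].astype(int)
sat=(im.max(2)-im.min(2))/(im.max(2)+1.)
# rod: points ahead of the handle, above the bench
m=(P[...,0]>t[0]+.045)&(P[...,0]<t[0]+.18)&(abs(P[...,1]-t[1])<.02)&(z>.025)&(z<.055)&(s[1]>.15)&(sat<.35)
Q=P[m];print(t.round(4),'n',m.sum())
if m.sum()>20:
    a=np.polyfit(Q[:,0],Q[:,1],1);b=np.polyfit(Q[:,0],Q[:,2],1)
    x0,x1=np.percentile(Q[:,0],[1,99]);print('rod x',x0.round(4),x1.round(4),'y',np.polyval(a,[x0,x1]).round(4),'topz',np.polyval(b,[x0,x1]).round(4),'yaw',np.degrees(np.arctan(a[0])).round(2))
h=(abs(P[...,0]-t[0])<.04)&(abs(P[...,1]-t[1])<.012)&(z>.05)&(z<.075)&(sat>.5)
print('handle top',h.sum(),np.percentile(P[h],[3,50,97],axis=0).round(4).tolist())
cv2.imwrite('last.png',s[0][:,:,::-1])
E
python3 pin.py
```

```text
[0.396  0.1009 0.0365] n 399
rod x 0.447 0.4726 y [0.1019 0.1027] topz [0.0418 0.0408] yaw 1.77
handle top 3844 [[0.3654, 0.0924, 0.0553], [0.3909, 0.1015, 0.0627], [0.4259, 0.1104, 0.0642]]
```

{"op": "servo_tool", "data": {
  "rows": [
    {"offset":[0.01,-0.2,0],"yaw":0,"claw":1},
    {"offset":[0.01,-0.4,0],"yaw":0,"claw":1},
    {"offset":[0.01,-0.597,0],"yaw":0,"claw":1},
    {"offset":[0.01,-0.597,0],"yaw":0,"claw":1},
    {"offset":[0.01,-0.597,0],"yaw":0,"claw":1}
  ]
}}

```text
time: 59.55
ee_pos: [0.396, 0.0415, 0.0365]
tcp_rot: [180.0, -0.0, -179.0]
wrist_force: [-0.3, 0.8, -1.8]
opening: 0.0179
grasp_force: 68.7
```

```bash
python3 -c "
import pin
from h import *
import pickle
s=shot('side');pickle.dump(s,open('s9.pkl','wb'));t=shot('top');pickle.dump(t,open('t9.pkl','wb'))
E=[.5835,.0444,.040]
p=proj(s,[E,[.558,.044,.039]]);q=proj(t,[E,[.558,.044,.039]]);print(p,q)
def crop(s,p,w,h,f): x,y=int(p[0]),int(p[1]);return cv2.resize(s[0][y-h:y+h,x-w:x+w],None,fx=f,fy=f,interpolation=cv2.INTER_CUBIC),(x-w,y-h)
a,o1=crop(s,p[0],35,35,8);b,o2=crop(t,q[0],14,35,8);print(o1,o2)
save(np.clip(np.hstack([a,b])*1.6,0,255).astype(np.uint8),'s9.png')
"
```

```text
[0.396  0.0415 0.0365] n 402
rod x 0.4472 0.4728 y [0.0425 0.0433] topz [0.0418 0.0408] yaw 1.63
handle top 3855 [[0.3654, 0.033, 0.0552], [0.3909, 0.0421, 0.0628], [0.4259, 0.051, 0.0642]]
[[268.51127298 202.1168358 ]
 [262.2131724  204.28351787]] [[267.14791233 184.90249597]
 [267.45805317 193.16521831]]
(233, 167) (253, 149)
```

View pics/s9.png

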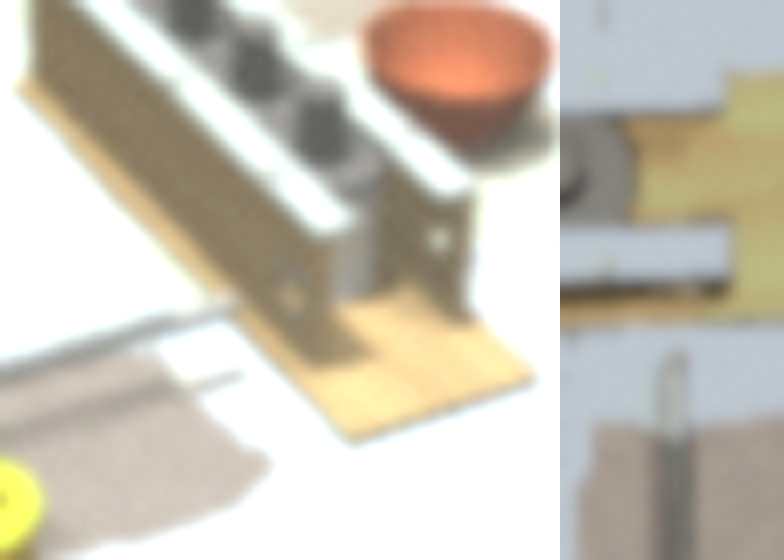

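The top view has the rod tip at crop (677,352) and the side view at (238,303). Both agree within about 1 mm with the predicted tip, in line with the eye at (292,288). I'll insert, raised 1 mm.

{"op": "servo_tool", "data": {
  "rows": [
    {"offset":[0,0,-0.01],"yaw":0,"claw":1},
    {"offset":[-0.1,0,-0.01],"yaw":0,"claw":1},
    {"offset":[-0.2,0,-0.01],"yaw":0,"claw":1},
    {"offset":[-0.27,0,-0.01],"yaw":0,"claw":1},
    {"offset":[-0.33,0,-0.01],"yaw":0,"claw":1},
    {"offset":[-0.4,0,-0.01],"yaw":0,"claw":1},
    {"offset":[-0.4,0,-0.01],"yaw":0,"claw":1}
  ]
}}

```text
time: 60.58
ee_pos: [0.4365, 0.0419, 0.0378]
tcp_rot: [-180.0, -0.0, -179.0]
wrist_force: [-1.1, -0.1, -0.6]
opening: 0.0181
grasp_force: 68.7
```

{"op": "servo_tool", "data": {
  "rows": [
    {"offset":[-0.12,0,0],"yaw":0,"claw":1},
    {"offset":[-0.24,0,0],"yaw":0,"claw":1},
    {"offset":[-0.36,0,0],"yaw":0,"claw":1},
    {"offset":[-0.48,0,0],"yaw":0,"claw":1},
    {"offset":[-0.56,0,0],"yaw":0,"claw":1},
    {"offset":[-0.63,0,0],"yaw":0,"claw":1},
    {"offset":[-0.7,0,0],"yaw":0,"claw":1},
    {"offset":[-0.7,0,0],"yaw":0,"claw":1}
  ]
}}

```text
time: 61.58
ee_pos: [0.5064, 0.0431, 0.0378]
tcp_rot: [-180.0, -0.0, -179.0]
wrist_force: [-0.6, 0.4, -1.3]
opening: 0.0184
grasp_force: 68.7
```

```bash
python3 pin.py
```

```text
[0.5064 0.0431 0.0378] n 543
rod x 0.5577 0.586 y [0.0449 0.0434] topz [0.0465 0.0347] yaw -2.9
handle top 3902 [[0.4759, 0.0345, 0.0555], [0.5013, 0.0436, 0.0641], [0.5367, 0.0526, 0.0655]]
```

{"op": "servo_tool", "data": {
  "rows": [
    {"offset":[-0.12,0,0],"yaw":0,"claw":1},
    {"offset":[-0.24,0,0],"yaw":0,"claw":1},
    {"offset":[-0.34,0,0],"yaw":0,"claw":1},
    {"offset":[-0.38,0,0],"yaw":0,"claw":1},
    {"offset":[-0.41,0,0],"yaw":0,"claw":1},
    {"offset":[-0.43,0,0],"yaw":0,"claw":1},
    {"offset":[-0.43,0,0],"yaw":0,"claw":1}
  ]
}}

```text
time: 62.5
ee_pos: [0.5491, 0.0438, 0.0379]
tcp_rot: [-180.0, -0.0, -179.0]
wrist_force: [-0.1, 0.2, -1.3]
opening: 0.0177
grasp_force: 68.7
```

{"op": "servo_tool", "data": {
  "rows": [
    {"offset":[-0.015,0,0],"yaw":0,"claw":1},
    {"offset":[-0.03,0,0],"yaw":0,"claw":1},
    {"offset":[-0.03,0,0],"yaw":0,"claw":1}
  ]
}}

```text
time: 62.88
ee_pos: [0.5518, 0.0439, 0.0378]
tcp_rot: [-180.0, -0.0, -179.0]
wrist_force: [-2.4, -0.3, -0.8]
opening: 0.0181
grasp_force: 68.8
```

{"op": "servo_tool", "data": {
  "rows": [
    {"offset":[-0.015,0,0],"yaw":0,"claw":1},
    {"offset":[-0.015,0,0],"yaw":0,"claw":1}
  ]
}}

```text
time: 63.12
ee_pos: [0.5518, 0.0439, 0.0376]
tcp_rot: [-180.0, -0.2, -179.0]
wrist_force: [-10.9, 0.0, 3.9]
opening: 0.0184
grasp_force: 69.4
```

The shoulder is against the rack. I'll ease off, lower it to rest, release and rise.

{"op": "servo_tool", "data": {
  "rows": [
    {"offset":[0.01,0,0.01],"yaw":0,"claw":1},
    {"offset":[0.012,0,0.03],"yaw":0,"claw":1},
    {"offset":[0.012,0,0.03],"yaw":0,"claw":0.8},
    {"offset":[0.012,0,0.03],"yaw":0,"claw":0.4},
    {"offset":[0.012,0,0.03],"yaw":0,"claw":0.2},
    {"offset":[0.012,0,0.03],"yaw":0,"claw":0.2},
    {"offset":[0.012,0,-0.2],"yaw":0,"claw":0.2},
    {"offset":[0.012,0,-0.6],"yaw":0,"claw":0.2},
    {"offset":[0.012,0,-1],"yaw":0,"claw":0.2}
  ]
}}

```text
time: 64.25
ee_pos: [0.5525, 0.0439, 0.139]
tcp_rot: [180.0, 0.0, -179.0]
wrist_force: [0.6, 0.3, 0.1]
opening: 0.0686
grasp_force: 0.0
```

{"op": "servo_tool", "data": {
  "rows": [
    {"offset":[0.3,0,-0.4],"yaw":0,"claw":0.2},
    {"offset":[0.5,0,-0.9],"yaw":0,"claw":0.2},
    {"offset":[0.5,0,-0.9],"yaw":0,"claw":0.2},
    {"offset":[0.5,0,-0.9],"yaw":0,"claw":0.2}
  ]
}}

```text
time: 64.75
ee_pos: [0.5028, 0.043, 0.2276]
tcp_rot: [-180.0, 0.0, -179.0]
wrist_force: [0.0, 0.1, -1.1]
opening: 0.0683
grasp_force: 0.0
```

```bash
python3 -c "
from pots import *
s=shot('wrist');P=cloud(s)
for o in potsw(s): print(o)
c=lambda *a:[((x+.5)/1.5625-.5,(y+.5)/1.5625-.5) for x,y in a]
hsv=cv2.cvtColor(s[0],cv2.COLOR_RGB2HSV)
m=(hsv[...,1]>140)&(hsv[...,0]<18)&(abs(P[...,1]-.044)<.02)&(P[...,0]>.49)&(P[...,0]<.59)&(P[...,2]>.05)&(P[...,2]<.072)
print('handle',m.sum(),np.percentile(P[m],[2,50,98],axis=0).round(4).tolist())
save(np.clip(cv2.resize(s[0],(800,600),interpolation=cv2.INTER_CUBIC)*1.4,0,255).astype(np.uint8),'w10.png')"
```

```text
{'px': array([446.875 , 439.0625]), 'top': np.float64(0.1071), 'xy': (0.6219, 0.0868), 'r': 12.3, 'lidz': np.float64(0.072), 'n': np.int64(1203), 'lidxy': [0.6218, 0.0869]}
{'px': array([601.5625, 439.0625]), 'top': np.float64(0.1073), 'xy': (0.6201, 0.2051), 'r': 13.2, 'lidz': np.float64(0.0716), 'n': np.int64(1074), 'lidxy': [0.6201, 0.2051]}
{'px': array([678.125, 440.625]), 'top': np.float64(0.1073), 'xy': (0.6187, 0.2649), 'r': 14.1, 'lidz': np.float64(0.0724), 'n': np.int64(1308), 'lidxy': [0.6187, 0.2649]}
handle 739 [[0.521, 0.0355, 0.0547], [0.552, 0.0447, 0.0595], [0.5853, 0.0541, 0.0612]]
```

View pics/w10.png

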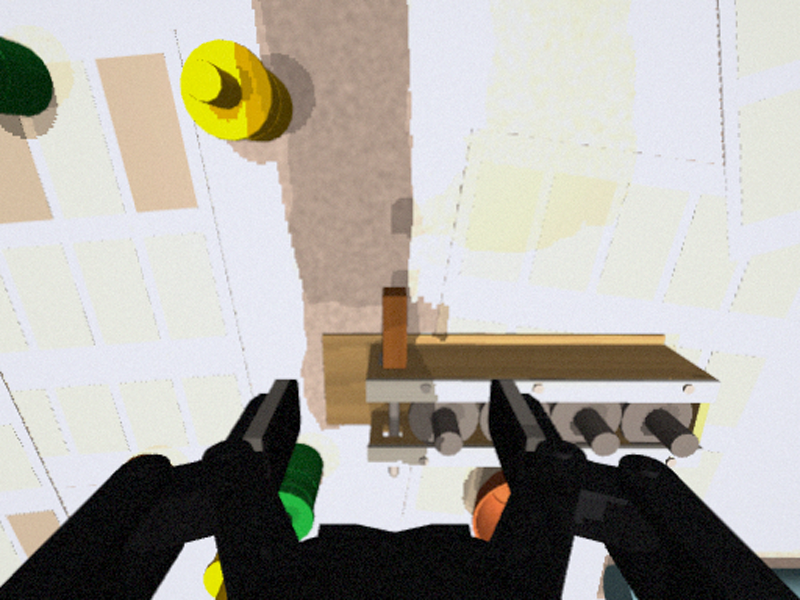

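The handle at (395,328) sits against the near cheek. The rod crosses the slot at (393,415) and its tip sticks out beyond the far cheek at (393,470). All four pots stand in the rack with their lids home (knob tops at 107 mm), so I'm handing in.

```bash
python3 -c "
from workcell import *
print(job_done())"
```

```text
the job is handed in; nothing more can be done
None
```

I handed the job in after about 65 s: all four lids are pressed home, the four pots are upright in the rack, the pin is back through both eyes with its handle against the rack, and the bottle, bowl and box were never touched.

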